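Pack the bisque pots and button down the ware box

ROBOT

A 6-joint arm with a two-finger parallel gripper is mounted at the origin on the work surface. World frame = base frame: x ahead of the robot, y to its left, z up, the work surface at z = 0. Lengths are in m, angles in degrees, forces in N, time in s.
With the tool pointing down it reaches from about 0.3 to 0.75 m from the base axis. Payload 8.5 kg.
Tool frame: the origin (TCP) lies midway between the tips of the shut fingers; the grasp point (between the pads) lies 19 mm behind it; z points along the fingers, y is the line along which they close (so a half turn about z gives the same grasp; the last joint's range is limited). The gripper opens to 85 mm and grips with 20 to 120 N. Pads are 22 mm wide; open, the fingers measure 114 mm over their backs; the gripper's body (76 mm by 85 mm) begins 54 mm behind the grasp point. The pads swing forward as they close: fully open they stand 13 mm farther back than shut.
Start: joints at [-88.138, 21.807, 74.336, -0, 83.858, -12.336], TCP at [0.135, -0.533, 0.231] pointing down, gripper open.
Joint ranges: [-178.18, 178.18], [-50.72, 133.34], [12.68, 142.11], [-81.47, 261.47], [9.98, 163.14], [-165.26, 165.26]. Speed limits (degrees/s): [136.94, 136.94, 180, 180, 180, 180].

INTERFACE

Orientations are given as a 3x3 rotation matrix whose columns are the frame's x, y, z axes.
In Python, from rig import observe, optics, order, spotter gives the robot as it stands.
- The arm moves only by the tool move_arm, never from a script. Its argument "series" is text: rows parted by semicolons, each of 5 numbers parted by spaces: the shift along the tool's x, y, z in cm, then the turn about the tool's z in degrees, then the opening, from -1 (shut) to 1 (fully open). A call has 1 to 8 rows; each row is the pose to reach, as a shift and turn from the pose commanded when the call began, along the tool's axes at that moment; what a row does not reach only later rows make up. A row lasts 1/8 s, in which the tool goes at most 62.5 mm and 10.7 degrees, less where a joint would pass 70% of its speed; a pose out of reach is approached as far as the arm can. A call with a gripper value outside its range is refused whole. The fingers move at their own pace and stop on an object; "force" is the grip in N (left out, the last holds). Time passes only in rows, so rows that repeat a pose let the fingers close. It gives the time, the measured TCP pose, the force, the opening and the grip force at its end, in the units of the state.
- observe(): the state, without advancing time (a new reading comes with each control period).
- optics.get_image(name): name is "scene" or "top" or "wrist"; returns a dict with "pixels" (400x640x3 uint8, blue, green, red), "camera_matrix" (3x3 intrinsics, pixels), "rvec" (rotation vector, rad) and "tvec" (3), from world to camera coordinates, as OpenCV has them. Camera axes: x right, y down, z forward; pixel columns grow to the right and rows downward; lengths in m; the calibration is good to about 2 mm. A picture is of the moment at which its call begins. There is no depth.
- order.close_job(): hands the job in; it is judged then, once.
Trained networks look in the newest picture that a camera, given by its name, has taken for a name from the list of things; names that differ only in an ending like _2 or _b are one class to them, and where a whole thing is asked for, a point or a joint stands for the part that bears it (a point fixed in the world has none). Each returns a list of dicts, best first, with "score" (0 to 1); they miss things now and then, are a little off and sometimes report something else, mostly with a low value. They report only what shows in the picture. A call takes as long as a camera call.
- spotter.find_in(thing, camera): "point" ([x, y, z] in m, in world coordinates, good to about 4 mm: the middle of the surface that is visible of it).
- spotter.cut_out(thing, camera): "pixels" (400x640 bool, what is visible of it).
- spotter.mark_of(thing, camera): "point" ([x, y, z] in m, in world coordinates, good to about 4 mm: a listed point, or the origin of a listed thing).
The state is a dict: "time_s": time; "q": joint angles; "qvel": joint speeds; "joint_efforts": joint torques, N m; "position": TCP position; "tool_rot": TCP orientation; "ft_force": force on the tool from outside, world axes, zero at the start; "wrist_torque": the same for the moment, N m; "grip_width": finger opening in m; "gripper_force": force on a finger pad.
Only numpy, scipy, OpenCV 4.12 (cv2) and the standard library are available. Lean on these libraries where they do the work, as an engineer would, in place of code of your own. Each camera call takes 0.05 s, during which the arm holds its last target. There are 200 camera calls.

TASK

First turn the two turnbuttons on the plywood ware box back along its walls, clear of its mouth, then pack all the bisque lidded pots on the bench upright into the box, every one flat on its floor, setting them down rather than dropping them. Lower the plywood lid over the two locating pins until it lies flush on the rim, and turn both turnbuttons squarely back in over the lid to secure it. Leave the other studio things where they are.

Things in the scene. Friction and masses are not known exactly. Their poses are not given: they have to be found in the camera images.
- ware_box: Open plywood box fixed to the bench, origin on the table under its centre; -x long side faces the robot. Inside 140 (x) x 208 (y) x 66 mm deep, floor 8 mm thick, rim 74 mm above the table; long walls 7 mm, end walls (+y, -y) 24 mm thick. Wide-open fingers do not fit beside packed pots. Holds 2 rows (70 mm apart in x) of 3 places (69 mm apart in y); the long pot takes 2 of a row.
- pin_left (a point): Foot of the steel locating pin on the rim, middle of the +y end wall, at box (0, 116, 74) mm. Pin 8 mm thick, 15 mm tall, its top 5 mm tapered.
- pin_right (a point): Foot of the same kind of pin on the -y end wall, at box (0, -116, 74) mm.
- front_button (a joint): Turnbutton on a cleat outside the front (box -x) long wall: flat dark-steel bar, 16 mm wide, reaching 47 mm from its pivot. Rad: 0 = bar along the wall (pointing to box +y), clear; starts 1.2 to 1.75; grows CLOCKWISE from above; pi/2 = bar squarely in over the lid. Stops -0.6, 1.9. Friction 0.04 N m, stays where left. Its underside passes 2.5 mm above a fully seated lid.
- front_button_grip (a point): On the pivot axis of the front turnbutton, at box (-97, 0, 102.5) mm, in its upright fin: 10 mm thick, 26 mm long, 22 mm tall, to pinch from above. Fin top is 10 mm above this point, bar's top face 12 mm below. Turns with the button: y axis points along bar and fin (pivot to free end), x across the fin (pinch along x).
- back_button (a joint): Turnbutton on a cleat outside the back (box +x) long wall: flat dark-steel bar, 16 mm wide, reaching 47 mm from its pivot. Rad: 0 = bar along the wall (pointing to box -y), clear; starts 1.2 to 1.75; grows CLOCKWISE from above; pi/2 = bar squarely in over the lid. Stops -0.6, 1.9. Friction 0.04 N m, stays where left. Its underside passes 2.5 mm above a fully seated lid.
- back_button_grip (a point): On the pivot axis of the back turnbutton, at box (97, 0, 102.5) mm, in its upright fin: 10 mm thick, 26 mm long, 22 mm tall, to pinch from above. Fin top is 10 mm above this point, bar's top face 12 mm below. Turns with the button: y axis points along bar and fin (pivot to free end), x across the fin (pinch along x).
- lid: Plywood lid lying handle-up on the bench: plate 154 (x) x 256 (y) x 8 mm with two 11 mm through holes at (0, +116) and (0, -116) mm, which fit over the box's pins (either way round). Wooden bar handle in the middle of its top, 16 mm thick (x), 90 mm long (y), from 8 to 38 mm above the underside. 0.25 kg. Origin at the centre of the underside, which sits on the rim when flush.
- square1: Bisque (unglazed, pale) square lidded pot, lid fixed on: body 64 x 64 mm, 44 mm high, with a square knob 18 x 18 mm in the middle of the top, from 44 to 66 mm above the underside; 0.14-0.28 kg. x and y axes along its sides. Origin at the centre of its underside. May be absent (None).
- square2: The other square pot, same as square1: Bisque (unglazed, pale) square lidded pot, lid fixed on: body 64 x 64 mm, 44 mm high, with a square knob 18 x 18 mm in the middle of the top, from 44 to 66 mm above the underside; 0.14-0.28 kg. x and y axes along its sides. Origin at the centre of its underside. May be absent (None).
- round1: Bisque (unglazed, pale) round lidded pot, lid fixed on: diameter 64 mm, 44 mm high, with a round knob 20 mm across in the middle of the top, from 44 to 66 mm above the underside; 0.12-0.24 kg. Origin at the centre of its underside. May be absent (None).
- round2: The other round pot, same as round1: Bisque (unglazed, pale) round lidded pot, lid fixed on: diameter 64 mm, 44 mm high, with a round knob 20 mm across in the middle of the top, from 44 to 66 mm above the underside; 0.12-0.24 kg. Origin at the centre of its underside. May be absent (None).
- long: Bisque long rectangular lidded dish, lid fixed on: body 64 (x) x 133 (y) mm, 44 mm high, with a bar knob 18 mm thick (x) and 44 mm long (y) in the middle of the top, from 44 to 66 mm above the underside; 0.25-0.49 kg. Origin at the centre of its underside. May be absent (None).
- tape: Bystander: roll of paper tape, 72 mm across, 38 mm high, open in the middle, standing among the pots. Origin under its centre.
- turning_tool: Bystander: steel spatula-like tool 170 mm long lying on the bench.
- cutter: Bystander: steel cylinder 44 mm across, 45 mm high. Origin under its centre.
- brush: Bystander: brush 180 mm long lying on the bench.

How it is judged (in metres and radians):
On the way, in this order (a step that is already met when the one before it is completed fails the run):
1. both turnbuttons are turned clear of the mouth (back along the walls) (value of joint each of front_button, back_button below 0.25 rad), for 0.2 s.
2. every pot stands upright on the floor of the ware box (x of square1 in the frame of ware_box between -0.07 and 0.07 m and y of square1 in the frame of ware_box between -0.104 and 0.104 m and z of square1 in the frame of ware_box between 0.004 and 0.012 m and angle between each of square1, square2, round1, round2, long's own z axis and vertical below 0.08 rad and x of square2 in the frame of ware_box between -0.07 and 0.07 m and y of square2 in the frame of ware_box between -0.104 and 0.104 m and z of square2 in the frame of ware_box between 0.004 and 0.012 m and x of round1 in the frame of ware_box between -0.07 and 0.07 m and y of round1 in the frame of ware_box between -0.104 and 0.104 m and z of round1 in the frame of ware_box between 0.004 and 0.012 m and x of round2 in the frame of ware_box between -0.07 and 0.07 m and y of round2 in the frame of ware_box between -0.104 and 0.104 m and z of round2 in the frame of ware_box between 0.004 and 0.012 m and x of long in the frame of ware_box between -0.07 and 0.07 m and y of long in the frame of ware_box between -0.104 and 0.104 m and z of long in the frame of ware_box between 0.004 and 0.012 m), for 0.3 s.
3. the lid lies flush on the rim, over both pins (x of lid in the frame of ware_box between -0.004 and 0.004 m and y of lid in the frame of ware_box between -0.004 and 0.004 m and z of lid in the frame of ware_box between 0.071 and 0.077 m and angle between the y axis of lid and the y axis of ware_box, either way round below 0.06 rad and angle between lid's own z axis and vertical below 0.03 rad), for 0.3 s.
4. both turnbuttons are turned in over the lid (value of joint each of front_button, back_button above 1.25 rad), for 0.2 s.
At the end, for the whole second after the job is handed in: Every pot present stands inside the ware box, upright within 0.08 rad, its underside within 4 mm of the box floor; the lid's underside is within 3 mm of the rim, centred within 4 mm and square within 0.06 rad on the box, at rest; both turnbuttons are past 1.25 rad (bar over the lid) (all of step 2 and all of step 3 and all of step 4 and linear speed of lid below 0.02 m/s); the robot touches nothing.
It fails at once if a pot is dropped (falls free faster than 0.9 m/s, some 5 cm) ((height (world z) of square1 above 0.02 m and linear speed of square1 above 0.9 m/s and contact force between square1 and the fingers below 0.1 N) or (height (world z) of square2 above 0.02 m and linear speed of square2 above 0.9 m/s and contact force between square2 and the fingers below 0.1 N) or (height (world z) of round1 above 0.02 m and linear speed of round1 above 0.9 m/s and contact force between round1 and the fingers below 0.1 N) or (height (world z) of round2 above 0.02 m and linear speed of round2 above 0.9 m/s and contact force between round2 and the fingers below 0.1 N) or (height (world z) of long above 0.02 m and linear speed of long above 0.9 m/s and contact force between long and the fingers below 0.1 N)).
It fails at once if another studio thing is shifted by more than 5 cm (distance of any of tape, turning_tool, cutter, brush from where it was at the start of the episode above 0.05 m).
Of square1, square2, round1, round2, long only 3 to 5 are there at a start; the rules pass over those that are not, and their reading is None.
At some moment in a run one of square1, square2, round1, round2, long may be knocked a few centimetres aside while the robot is not near it.
It also fails if it takes over 210 s, if anything falls off the work surface, if the arm or the gripper's body presses on something with over 40 N, if the wrist force passes 120 N, or if a joint passes its speed limit or range.

## Working session

There is one attempt and no reset: what is moved stays moved. The work goes in short steps, Python scripts to look and compute and a tool call to move; the robot and the scene stay as the last step left them, time stands still between calls to the robot, and variables do not carry over. Pictures are saved under pics/ and viewed, at most 14 in all, crops included, and the job is handed in when it is done.

Besides the shell and the picture viewer there is one more tool, called after ">>>" as name(argument=value, ...) on one line, values as JSON. move_arm: Moves the arm, as the interface text tells. Its arguments: {"type":"object","properties":{"series":{"type":"string"},"force":{"type":"number"}},"required":["series"]}

```bash
ls; mkdir -p pics; cat > h.py <<'E'
import numpy as np, cv2
from rig import observe, optics, order, spotter
def snap(c,f):
    im=optics.get_image(c); cv2.imwrite(f'pics/{f}.png',im['pixels']); return im
def ray(im,u,v):
    R=cv2.Rodrigues(np.array(im['rvec'],float))[0]; t=np.array(im['tvec'],float).ravel()
    d=R.T@np.linalg.inv(np.array(im['camera_matrix']))@np.array([u,v,1.]); return -R.T@t,d
def atz(im,u,v,z):
    o,d=ray(im,u,v); return o+d*(z-o[2])/d[2]
def proj(im,P):
    return cv2.projectPoints(np.array(P,float).reshape(-1,3),np.array(im['rvec'],float),np.array(im['tvec'],float),np.array(im['camera_matrix']),None)[0].reshape(-1,2)
E
python3 - <<'E'
from h import *
for c in ('top','scene'):
    snap(c,c+'0')
    for n in ['ware_box','pin_left','front_button_grip','back_button_grip','lid','square1','round1','long','tape','turning_tool','cutter','brush']:
        try: print(c,n,[(np.round(r['point'],3).tolist(),round(r['score'],2)) for r in spotter.mark_of(n,c)[:4]])
        except Exception as e: print(n,e)
s=observe(); print(s['position'],s['tool_rot'],s['time_s'])
E
```

```text
pics
top ware_box [([0.577, 0.023, -0.0], 0.86), ([0.624, -0.275, 0.001], 0.39)]
top pin_left [([0.55, 0.136, 0.076], 0.58), ([0.624, -0.274, -0.0], 0.27)]
top front_button_grip [([0.481, -0.003, 0.102], 0.61)]
top back_button_grip []
top lid [([0.412, -0.347, -0.001], 0.71), ([0.625, -0.274, 0.0], 0.3)]
top square1 [([0.465, 0.242, -0.0], 0.88), ([0.566, 0.26, -0.002], 0.8)]
top round1 [([0.39, 0.365, -0.0], 0.91), ([0.521, 0.38, 0.003], 0.77)]
top long [([0.628, -0.272, 0.0], 0.94)]
top tape []
top turning_tool [([0.686, 0.352, 0.0], 0.69)]
top cutter [([0.717, 0.174, 0.003], 0.63)]
top brush [([0.749, -0.134, 0.002], 0.74), ([0.362, 0.255, -0.004], 0.35)]
scene ware_box [([0.57, 0.025, -0.001], 0.59)]
scene pin_left [([0.551, 0.137, 0.078], 0.63)]
scene front_button_grip [([0.481, -0.002, 0.099], 0.65), ([0.566, 0.26, -0.0], 0.58)]
scene back_button_grip [([0.673, 0.044, 0.1], 0.47)]
scene lid [([0.412, -0.351, -0.001], 0.89)]
scene square1 [([0.565, 0.262, -0.001], 0.77), ([0.471, 0.244, -0.001], 0.75)]
scene round1 [([0.518, 0.377, 0.002], 0.57), ([0.4, 0.366, -0.001], 0.54)]
scene long [([0.626, -0.274, 0.002], 0.95), ([0.718, 0.171, -0.003], 0.27)]
scene tape [([0.365, 0.256, 0.001], 0.62)]
scene turning_tool [([0.69, 0.35, -0.004], 0.83), ([0.573, 0.026, 0.002], 0.65)]
scene cutter [([0.719, 0.173, -0.001], 0.7), ([0.392, 0.366, -0.002], 0.51), ([0.468, 0.24, 0.003], 0.24)]
scene brush [([0.748, -0.129, 0.001], 0.67), ([0.575, 0.027, 0.002], 0.57)]
[ 0.13490571 -0.53319102  0.23134086] [[ 9.69444502e-01  2.45310736e-01  1.85463851e-05]
 [ 2.45310736e-01 -9.69444500e-01 -6.98982488e-05]
 [ 8.32900163e-07  7.23121004e-05 -9.99999997e-01]] 1.3
```

View pics/top0.png

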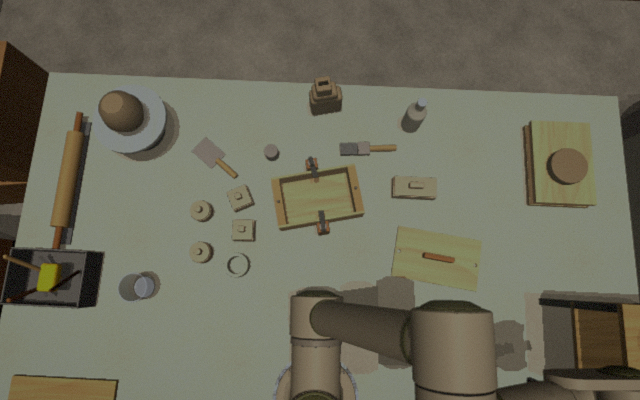

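View pics/scene0.png

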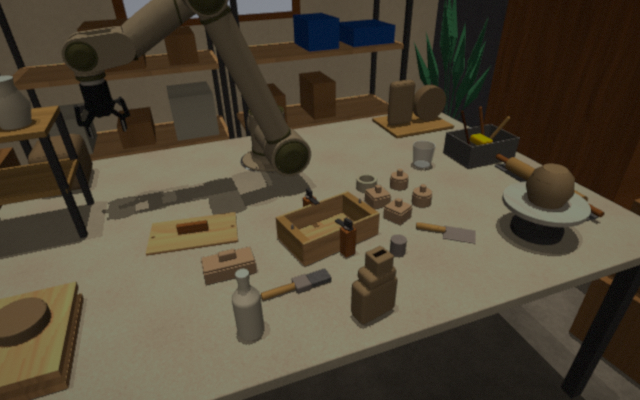

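The pictures show five pots: squares near top pixels (239,197) and (243,229), rounds near (201,210) and (200,252), and the long dish near (414,187). The box centre is near (317,197), with both bars in over the mouth, and the lid is near (437,258). Next I'll bring the wrist camera over the box.

>>> move_arm(series="24 -21 -15 0 1;24 -21 -15 0 1;24 -21 -15 0 1;24 -21 -15 0 1;24 -21 -15 0 1;24 -21 -15 0 1;24 -21 -15 0 1;24 -21 -15 0 1")

```text
time_s: 2.3
position: [0.3158, -0.271, 0.3809]
tool_rot: [[0.969, 0.245, -0.001], [0.245, -0.969, 0.001], [-0.0, -0.001, -1.0]]
ft_force: [0.3, 0.0, -0.8]
grip_width: 0.0855
gripper_force: 0.0
```

>>> move_arm(series="24 -21.7 0 0 1;24 -21.7 0 0 1;24 -21.7 0 0 1;24 -21.7 0 0 1;24 -21.7 0 0 1;24 -21.7 0 0 1;24 -21.7 0 0 1;24 -21.7 0 0 1")

```text
time_s: 3.3
position: [0.4951, -0.0031, 0.3812]
tool_rot: [[0.97, 0.243, -0.0], [0.243, -0.97, -0.0], [-0.0, 0.0, -1.0]]
ft_force: [-0.1, -0.0, 0.4]
grip_width: 0.0851
gripper_force: 0.0
```

```bash
python3 - <<'E'
from h import *
s=observe(); print(s['position'],s['q'],s['time_s'])
im=snap('wrist','w1'); R=cv2.Rodrigues(np.array(im['rvec'],float))[0]; print('cam',-R.T@np.array(im['tvec']).ravel(), R[2])
for c in('wrist','top'):
  for n in ['ware_box','pin_left','pin_right','front_button_grip','back_button_grip','square1','round1','long']:
    print(c,n,[(np.round(r['point'],4).tolist(),round(r['score'],2)) for r in spotter.mark_of(n,c)[:3]])
E
```

```text
[ 0.49509059 -0.00307475  0.38121205] [-1.40761117e+01  1.24519660e+01  6.36703140e+01 -1.63049211e-02
  1.03900459e+02  6.18553015e+01] 3.3
cam [0.56481782 0.01587046 0.52224896] [-0.27412918 -0.06960287 -0.9591708 ]
wrist ware_box [([0.5744, 0.0262, -0.0017], 0.95)]
wrist pin_left [([0.5476, 0.1375, 0.0772], 0.93)]
wrist pin_right [([0.6002, -0.092, 0.0761], 0.83)]
wrist front_button_grip [([0.4791, 0.0021, 0.0996], 0.63)]
wrist back_button_grip [([0.6703, 0.0448, 0.1035], 0.85), ([0.3917, 0.362, -0.0027], 0.47)]
wrist square1 [([0.565, 0.2607, -0.0026], 0.89), ([0.4645, 0.2385, -0.0014], 0.69)]
wrist round1 [([0.3966, 0.3639, -0.0013], 0.67), ([0.521, 0.3735, 0.0031], 0.64)]
wrist long [([0.6247, -0.2693, 0.003], 0.84), ([0.7493, -0.1291, -0.0012], 0.26), ([0.3931, 0.3643, -0.004], 0.22)]
top ware_box [([0.5767, 0.0231, -0.0004], 0.86), ([0.6239, -0.2747, 0.0014], 0.39)]
top pin_left [([0.5498, 0.1355, 0.0759], 0.58), ([0.6243, -0.2744, -0.0005], 0.27)]
top pin_right [([0.6002, -0.0927, 0.0743], 0.89), ([0.5704, 0.2592, 0.0005], 0.72), ([0.6885, 0.3484, 0.0004], 0.54)]
top front_button_grip [([0.4812, -0.0034, 0.1018], 0.61)]
top back_button_grip []
top square1 [([0.4653, 0.2417, -0.0004], 0.88), ([0.5661, 0.2595, -0.0018], 0.8)]
top round1 [([0.3897, 0.365, -0.0004], 0.91), ([0.5213, 0.3795, 0.0031], 0.77)]
top long [([0.6279, -0.272, 0.0003], 0.94)]
```

View pics/w1.png

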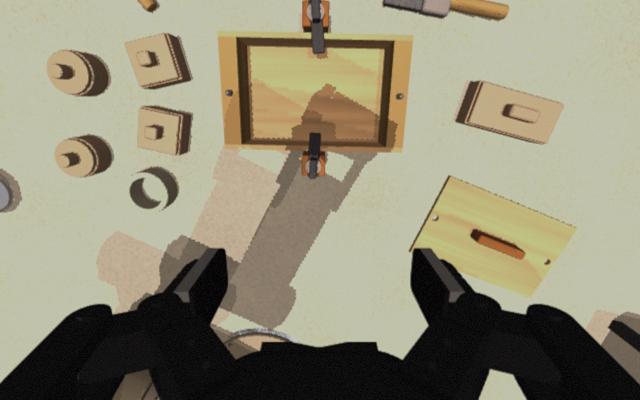

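The wrist view shows the box clearly, with pins near (229,92) and (400,96) and bars squarely over the mouth at (318,30) and (315,150). The five pots and the lid, near (495,235), are also in view.

```bash
cat >> h.py <<'E'
BOX=np.array([0.5744,0.0228]); BY=12.7
def b2w(x,y):
    c,s=np.cos(np.radians(BY)),np.sin(np.radians(BY)); return BOX+np.array([c*x-s*y,s*x+c*y])
def go(x,y,z,psi=None):
    """print tool-frame shift (cm) & turn from the current pose"""
    s=observe(); R=np.array(s['tool_rot']); d=R.T@(np.array([x,y,z])-s['position'])*100
    cur=np.degrees(np.arctan2(R[1,0],R[0,0])); t=0 if psi is None else (cur-psi+180)%360-180
    print('shift',np.round(d,2),'turn',round(t,1),'psi',round(cur,1),'q6',round(s['q'][5],1))
E
python3 - <<'E'
from h import *
im=optics.get_image('wrist')
for n,g in(('front_button',b2w(-.097,0)),('back_button',b2w(.097,0))):
    r=spotter.cut_out(n,'wrist')
    for k in r[:2]:
        v,u=np.nonzero(k['pixels']); 
        if len(u)<20: continue
        P=np.array([atz(im,a,b,.09)[:2] for a,b in zip(u,v)]); 
        px=im['pixels'][v,u].astype(int); dark=px.max(1)<70
        for m in (dark,np.ones(len(u),bool)):
            Q=P[m]; w,V=np.linalg.eigh(np.cov(Q.T)); print(n,round(k['score'],2),m.sum(),Q.mean(0),'ang',np.degrees(np.arctan2(V[1,1],V[0,1])),'g',g)
go(*b2w(-.097,0),.14,12.7)
E
python3 -c "
import cv2;a=cv2.imread('pics/w1.png')[0:190,200:430];cv2.imwrite('pics/c1.png',cv2.resize(a,None,fx=3,fy=3,interpolation=2))"
```

```text
front_button 0.93 330 [0.50702949 0.00741414] ang -168.07159341709507 g [0.47977315 0.00147492]
front_button 0.93 574 [0.49569824 0.00593683] ang -170.18614975416003 g [0.47977315 0.00147492]
back_button 0.91 109 [0.65816689 0.04193508] ang -163.93026367795832 g [0.66902685 0.04412508]
back_button 0.91 725 [0.65618598 0.041681  ] ang -160.72480047305325 g [0.66902685 0.04412508]
back_button 0.21 181 [ 0.6133483 -0.1830705] ang 97.4979506708051 g [0.66902685 0.04412508]
back_button 0.21 4496 [ 0.61660636 -0.23422235] ang 90.51237494065833 g [0.66902685 0.04412508]
shift [-1.45 -0.67 24.13] turn 1.5 psi 14.2 q6 61.9
```

View pics/c1.png

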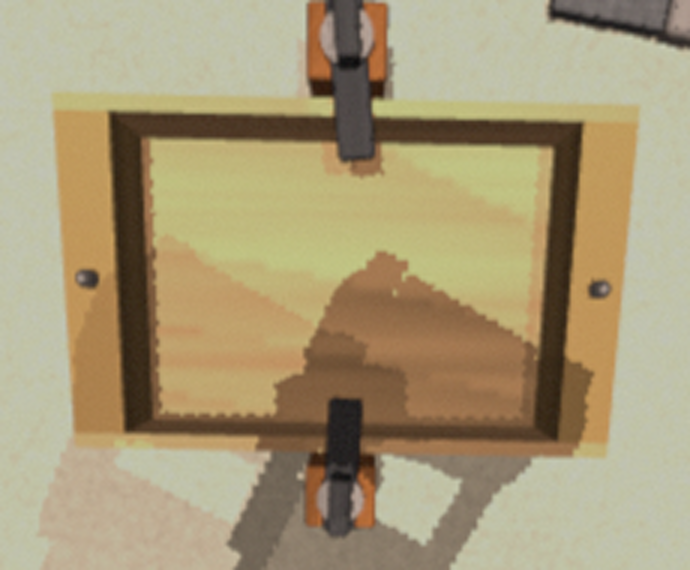

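The crop shows both bars nearly square over the mouth: the front one at about heading 12°, the back one at about 17°. I'll turn the front button first.

>>> move_arm(series="-1.45 -0.67 10 2 1;-1.45 -0.67 10 2 1;-1.45 -0.67 20 2 1;-1.45 -0.67 20 2 1;-1.45 -0.67 24 2 0.3;-1.45 -0.67 28.7 2 0.3;-1.45 -0.67 28.7 2 0.3;-1.45 -0.67 28.7 2 0.3")

```text
time_s: 5.3
position: [0.4807, 0.0012, 0.0959]
tool_rot: [[0.977, 0.211, 0.002], [0.211, -0.977, -0.001], [0.002, 0.001, -1.0]]
ft_force: [0.1, -0.0, 0.5]
grip_width: 0.0555
gripper_force: 0.0
```

>>> move_arm(series="0 0 0 0 -1;0 0 0 0 -1;0 0 0 0 -1;0 0 0 0 -1", force=40)

```text
time_s: 5.8
position: [0.48, 0.0016, 0.0952]
tool_rot: [[0.977, 0.211, 0.001], [0.211, -0.977, 0.0], [0.001, 0.0, -1.0]]
ft_force: [-1.5, 1.1, 7.5]
grip_width: 0.0092
gripper_force: 41.0
```

```bash
python3 - <<'E'
from h import *
s=observe();print(s['position'],s['grip_width'],s['gripper_force'],s['ft_force'],s['wrist_torque']); go(*b2w(-.097,0),.094,12.7)
E
```

```text
[0.48001229 0.00159603 0.09524823] 0.009236911732921642 41.00354254245758 [-1.46854649  1.12113162  7.48491729] [2.79440195e-01 3.16616515e-01 2.06430046e-04]
shift [-0.03  0.01  0.12] turn -0.5 psi 12.2 q6 63.8
```

>>> move_arm(series="0 0 0 -9 -1;0 0 0 -18 -1;0 0 0 -27 -1;0 0 0 -36 -1;0 0 0 -45 -1;0 0 0 -54 -1;0 0 0 -63 -1;0 0 0 -72 -1")

```text
time_s: 6.8
position: [0.4815, 0.0003, 0.0953]
tool_rot: [[0.096, 0.995, 0.005], [0.995, -0.096, -0.002], [-0.002, 0.005, -1.0]]
ft_force: [5.3, -4.4, 0.1]
grip_width: 0.0088
gripper_force: 40.2
```

>>> move_arm(series="0 0 0 -9 -1;0 0 0 -18 -1;0 0 0 -22 -1;0 0 0 -22 -1;0 0 0 -22 0.2;0 0 0 -22 0.2;0 0 0 -22 0.2;0 0 -5 -22 0.2")

```text
time_s: 7.8
position: [0.4782, 0.0018, 0.1426]
tool_rot: [[-0.279, 0.96, -0.007], [0.96, 0.279, 0.002], [0.004, -0.006, -1.0]]
ft_force: [0.3, 0.3, 0.2]
grip_width: 0.0515
gripper_force: 0.0
```

>>> move_arm(series="0 0 -8 0 0.4;0 0 -8 0 0.4;0 0 -8 0 0.4")

```text
time_s: 8.18
position: [0.48, 0.0015, 0.2252]
tool_rot: [[-0.279, 0.96, 0.002], [0.96, 0.279, -0.001], [-0.001, 0.002, -1.0]]
ft_force: [0.0, -0.4, 0.2]
grip_width: 0.0597
gripper_force: 0.0
```

```bash
python3 - <<'E'
from h import *
im=snap('wrist','w2')
r=spotter.cut_out('front_button','wrist')
for n in ('front_button','back_button'):
  for k in spotter.cut_out(n,'wrist')[:1]:
    v,u=np.nonzero(k['pixels']);P=np.array([atz(im,a,b,.09)[:2] for a,b in zip(u,v)]);w,V=np.linalg.eigh(np.cov(P.T));print(n,k['score'],P.mean(0),np.degrees(np.arctan2(V[1,1],V[0,1])))
for n in ['front_button_grip','back_button_grip','pin_left','pin_right']:
    print(n,[(np.round(r['point'],4).tolist(),round(r['score'],2)) for r in spotter.mark_of(n,'wrist')[:2]])
go(*b2w(.097,0),.17,18)
E
```

```text
back_button 0.92 [0.6605808  0.04220312] -166.51233419902536
front_button_grip [([0.4786, -0.0003, 0.1004], 0.69)]
back_button_grip [([0.6699, 0.0476, 0.106], 0.61)]
pin_left [([0.5504, 0.1361, 0.0791], 0.56)]
pin_right []
shift [-1.19 19.38  5.35] turn 88.2 psi 106.2 q6 -30.2
```

View pics/w2.png

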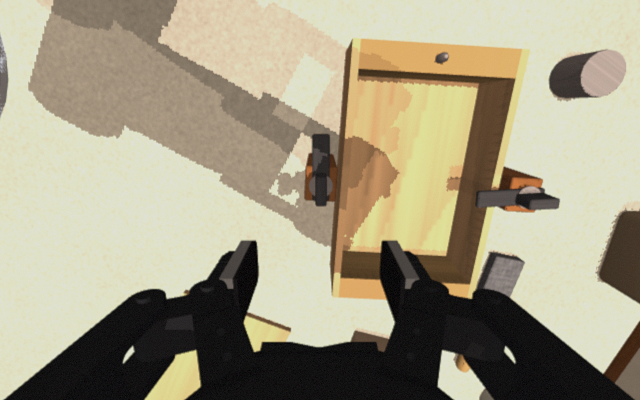

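The front bar now lies along the wall, near (321,165), and is clear of the mouth. The back bar is next, at (515,198).

>>> move_arm(series="0 3 0 10 0.4;-0.5 6 0 20 0.4;-0.7 10 0 30 0.4;-1 14 0 40 0.4;-1.2 19.4 0 50 0.4;-1.2 19.4 0 60 0.4;-1.2 19.4 0 70 0.4;-1.2 19.4 0 80 0.4")

```text
time_s: 9.57
position: [0.6695, 0.0441, 0.2235]
tool_rot: [[0.9, 0.436, -0.001], [0.436, -0.9, 0.0], [-0.001, -0.001, -1.0]]
ft_force: [-0.1, 0.0, -0.2]
grip_width: 0.0596
gripper_force: 0.0
```

>>> move_arm(series="0 0 0 11 0.4;0 0 5 11 0.4;0 0 9 11 0.4;0 0 13.1 11 0.3;0 0 13.1 11 0.3;0 0 13.1 11 0.3")

```text
time_s: 10.32
position: [0.6703, 0.044, 0.095]
tool_rot: [[0.965, 0.262, 0.002], [0.262, -0.965, -0.0], [0.002, 0.001, -1.0]]
ft_force: [0.5, 0.6, -1.0]
grip_width: 0.0558
gripper_force: 0.0
```

```bash
python3 - <<'E'
from h import *
go(*b2w(.097,0),.094,15)
E
```

```text
shift [-0.12 -0.05  0.1 ] turn 0.2 psi 15.2 q6 68.5
```

>>> move_arm(series="0 0 0 0 -1;0 0 0 0 -1;0 0 0 0 -1;0 0 0 0 -1", force=40)

```text
time_s: 10.82
position: [0.6698, 0.045, 0.0945]
tool_rot: [[0.965, 0.263, 0.002], [0.263, -0.965, 0.001], [0.002, -0.001, -1.0]]
ft_force: [-1.2, 5.7, 6.4]
grip_width: 0.0089
gripper_force: 42.0
```

>>> move_arm(series="0 0 0 -9 -1;0 0 0 -18 -1;0 0 0 -27 -1;0 0 0 -36 -1;0 0 0 -45 -1;0 0 0 -54 -1;0 0 0 -63 -1;0 0 0 -72 -1")

```text
time_s: 11.82
position: [0.6708, 0.0443, 0.0945]
tool_rot: [[0.044, 0.999, 0.004], [0.999, -0.044, 0.0], [0.0, 0.004, -1.0]]
ft_force: [4.4, 2.5, 4.6]
grip_width: 0.0088
gripper_force: 41.6
```

>>> move_arm(series="0 0 0 -9 -1;0 0 0 -18 -1;0 0 0 -20 -1;0 0 0 -20 -1;0 0 0 -20 0.2;0 0 0 -20 0.2;0 0 0 -20 0.2;0 0 -5 -20 0.2")

```text
time_s: 12.82
position: [0.6677, 0.044, 0.14]
tool_rot: [[-0.295, 0.955, -0.009], [0.955, 0.295, 0.001], [0.003, -0.008, -1.0]]
ft_force: [0.1, -0.1, 0.9]
grip_width: 0.0513
gripper_force: 0.0
```

>>> move_arm(series="0 0 -5 0 0.4;0 0 -10 0 0.4;0 6 -16 10 1;0 12 -18 20 1;0 18 -18 30 1;0 18 -18 40 1;0 18 -18 50 1;0 18 -18 60 1")

```text
time_s: 13.82
position: [0.7824, 0.0905, 0.2904]
tool_rot: [[0.676, 0.736, 0.039], [0.736, -0.677, 0.004], [0.029, 0.026, -0.999]]
ft_force: [-0.3, 0.1, 0.6]
grip_width: 0.0854
gripper_force: 0.0
```

```bash
python3 - <<'E'
from h import *
s=observe();print(s['position'],s['q']); go(.47,.19,.33,0)
E
```

```text
[0.78238065 0.090509   0.29041548] [ -2.08850389  49.75188601  12.75094563   0.35964213 115.29512588
  40.66830368]
shift [-13.69 -29.61  -5.12] turn 47.4 psi 47.4 q6 40.7
```

>>> move_arm(series="-5 -10 -3 10 1;-10 -20 -5 20 1;-16 -26 -5 30 1;-20 -30 -5 40 1;-20 -30 -5 47 1;-20 -30 -5 47 1;-20 -30 -5 47 1;-20 -30 -5 47 1")

```text
time_s: 14.82
position: [0.4244, 0.1439, 0.3274]
tool_rot: [[0.999, 0.013, 0.04], [0.013, -1.0, 0.004], [0.04, -0.004, -0.999]]
ft_force: [-0.6, 0.2, 0.3]
grip_width: 0.0852
gripper_force: 0.0
```

```bash
python3 - <<'E'
from h import *
s=observe();print(s['position'],s['q'][5]); im=snap('wrist','w3')
for c in ('wrist','top'):
  for n in ['ware_box','pin_left','pin_right','front_button_grip','back_button_grip','square1','round1','tape']:
    print(c,n,[(np.round(r['point'],4).tolist(),round(r['score'],2)) for r in spotter.mark_of(n,c)[:3]])
go(.42,.19,.33,0)
E
```

```text
[0.42444417 0.14385444 0.32735287] 92.72450658501253
wrist ware_box [([0.5741, 0.0239, 0.0019], 0.87)]
wrist pin_left [([0.549, 0.1369, 0.0773], 0.8)]
wrist pin_right [([0.6018, -0.0897, 0.0764], 0.6)]
wrist front_button_grip [([0.4814, -0.0004, 0.0985], 0.56)]
wrist back_button_grip []
wrist square1 [([0.4668, 0.239, -0.0033], 0.91), ([0.5653, 0.2582, -0.0014], 0.72)]
wrist round1 [([0.3931, 0.3642, -0.0013], 0.78), ([0.5202, 0.3744, 0.0016], 0.61)]
wrist tape [([0.3587, 0.2537, -0.0007], 0.92), ([0.5649, 0.2571, 0.0004], 0.29)]
top ware_box [([0.5767, 0.0231, -0.0004], 0.86), ([0.6239, -0.2747, 0.0014], 0.39)]
top pin_left [([0.5498, 0.1355, 0.0759], 0.58), ([0.6243, -0.2744, -0.0005], 0.27)]
top pin_right [([0.6002, -0.0927, 0.0743], 0.89), ([0.5704, 0.2592, 0.0005], 0.72), ([0.6885, 0.3484, 0.0004], 0.54)]
top front_button_grip [([0.4812, -0.0034, 0.1018], 0.61)]
top back_button_grip []
top square1 [([0.4653, 0.2417, -0.0004], 0.88), ([0.5661, 0.2595, -0.0018], 0.8)]
top round1 [([0.3897, 0.365, -0.0004], 0.91), ([0.5213, 0.3795, 0.0031], 0.77)]
top tape []
shift [-0.34 -4.61 -0.29] turn 0.7 psi 0.7 q6 92.7
```

View pics/w3.png

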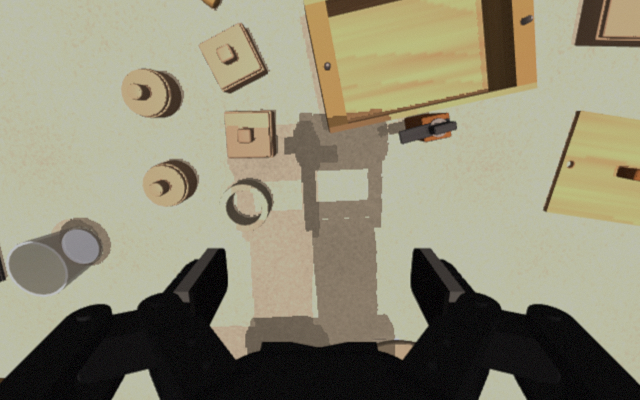

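The back bar is clear and the mouth is open. The squares are near (232,57) and (248,134), the rounds near (148,93) and (168,184), and the tape near (247,203). I'll fit poses by silhouette and check the tool tilt.

>>> move_arm(series="0 -4.5 0 0 1;0 -4.5 0 0 1;0 -4.5 0 0 1;0 -4.5 0 0 1")

```text
time_s: 16.18
position: [0.4236, 0.1883, 0.3273]
tool_rot: [[0.999, 0.012, 0.04], [0.012, -1.0, 0.004], [0.04, -0.004, -0.999]]
ft_force: [0.4, -0.0, 0.7]
grip_width: 0.0853
gripper_force: 0.0
```

```bash
cat >> h.py <<'E'
from scipy.optimize import minimize
def boxpts(sx,sy,z0,z1): return np.array([[a*sx/2,b*sy/2,z] for a in(-1,1) for b in(-1,1) for z in(z0,z1)])
def cyl(r,z0,z1): return np.array([[r*np.cos(t),r*np.sin(t),z] for t in np.linspace(0,2*np.pi,24) for z in(z0,z1)])
MOD={'square':[boxpts(.064,.064,0,.044),boxpts(.018,.018,.044,.066)],'round':[cyl(.032,0,.044),cyl(.010,.044,.066)],
 'long':[boxpts(.064,.133,0,.044),boxpts(.018,.044,.044,.066)],'lid':[boxpts(.154,.256,0,.008),boxpts(.016,.09,.008,.038)]}
def sil(im,parts,x,y,a,z=0,S=4):
    m=np.zeros((400*S,640*S),np.uint8); c,s=np.cos(a),np.sin(a)
    for P in parts:
        Q=P@np.array([[c,-s,0],[s,c,0],[0,0,1]]).T+[x,y,z]
        cv2.fillConvexPoly(m,cv2.convexHull((proj(im,Q)*S+S/2).astype(np.int32)),1)
    return m
def fit(im,mask,kind,x,y,a0s=(0,),z=0):
    S=3; M=cv2.resize(mask.astype(np.uint8),None,fx=S,fy=S,interpolation=cv2.INTER_LINEAR)>0; best=None
    ys,xs=np.nonzero(M)
    def f(p):
        m=sil(im,MOD[kind],p[0]/100,p[1]/100,p[2]/10,z,S)>0; return 1-(m&M).sum()/max(1,(m|M).sum())
    for a in a0s:
        r=minimize(f,[x*100,y*100,a*10],method='Nelder-Mead',options=dict(initial_simplex=[[x*100,y*100,a*10],[x*100+.6,y*100,a*10],[x*100,y*100+.6,a*10],[x*100,y*100,a*10+1.5]],maxiter=120))
        if best is None or r.fun<best[0]: best=(r.fun,r.x[0]/100,r.x[1]/100,np.degrees(r.x[2]/10))
    return tuple(np.round(best,4))
def fitall(cam,kinds,im=None):
    im=im or optics.get_image(cam)
    for k in kinds:
        marks=spotter.mark_of(k if k in('long','lid') else k+'1',cam)
        for d in spotter.cut_out(k if k in('long','lid') else k+'1',cam)[:3]:
            if d['score']<.4: continue
            v,u=np.nonzero(d['pixels']); g=atz(im,u.mean(),v.mean(),.02)[:2]
            edge=(u.min()==0)|(v.min()==0)|(u.max()==639)|(v.max()==399)
            al=np.radians(range(-90,90,30)) if k in('long','lid') else (np.radians((-30,0,30)) if k=='square' else (0,))
            print(cam,k,round(d['score'],2),'EDGE' if edge else '',fit(im,d['pixels'],k,*g,al))
    return im
E
python3 - <<'E'
from h import *
s=observe();print(s['position'],s['tool_rot'])
fitall('wrist',['square','round']); fitall('top',['square','round','long','lid'])
E
```

```text
[0.42361604 0.18831578 0.32726493] [[ 0.99914302  0.01219513  0.03955378]
 [ 0.01203889 -0.99991877  0.00418583]
 [ 0.03960162 -0.00370606 -0.99920868]]
wrist square 0.94  (np.float64(0.073), np.float64(0.5641), np.float64(0.2607), np.float64(25.8275))
wrist square 0.65  (np.float64(0.0729), np.float64(0.4673), np.float64(0.2423), np.float64(-0.6184))
wrist square 0.59  (np.float64(0.2719), np.float64(0.3941), np.float64(0.3652), np.float64(34.7922))
wrist round 0.8  (np.float64(0.1014), np.float64(0.5191), np.float64(0.375), np.float64(15.7232))
wrist round 0.65  (np.float64(0.1086), np.float64(0.396), np.float64(0.3623), np.float64(16.2864))
top square 0.68  (np.float64(0.8592), np.float64(0.577), np.float64(0.2375), np.float64(41.678))
top round 0.77  (np.float64(0.4597), np.float64(0.3923), np.float64(0.3567), np.float64(4.319))
top long 0.58  (np.float64(0.1139), np.float64(0.6232), np.float64(-0.2715), np.float64(3.5891))
top lid 0.89  (np.float64(0.0373), np.float64(0.4124), np.float64(-0.3453), np.float64(-7.7988))
```

>>> move_arm(series="-6 16 0 0 1;-6 16 0 0 1;-6 16 0 0 1;-6 16 0 0 1;-11 16.5 0 0 1;-11 16.5 0 0 1")

```text
time_s: 17.62
position: [0.3142, 0.0231, 0.3225]
tool_rot: [[0.999, 0.013, 0.04], [0.013, -1.0, 0.004], [0.04, -0.004, -0.999]]
ft_force: [-0.8, 0.6, 0.3]
grip_width: 0.0853
gripper_force: 0.0
```

>>> move_arm(series="-3 0.4 0 0 1;-3 0.4 0 0 1")

```text
time_s: 17.88
position: [0.2856, 0.0185, 0.3213]
tool_rot: [[0.999, 0.013, 0.041], [0.013, -1.0, 0.004], [0.041, -0.004, -0.999]]
ft_force: [0.4, 0.3, -0.7]
grip_width: 0.0852
gripper_force: 0.0
```

>>> move_arm(series="-3 0.3 0 0 1;-3 0.3 0 0 1")

```text
time_s: 18.12
position: [0.256, 0.0149, 0.3201]
tool_rot: [[0.999, 0.013, 0.041], [0.013, -1.0, 0.004], [0.041, -0.004, -0.999]]
ft_force: [0.2, -0.2, -0.5]
grip_width: 0.0851
gripper_force: 0.0
```

```bash
python3 - <<'E'
from h import *
s=observe();print(s['position'],np.round(s['q'],1))
E
```

```text
[0.25604898 0.01490423 0.32013674] [-25.3 -15.4 100.2   1.2  93.2  64.1]
```

The outreach left a constant 2.3° tool tilt. It's harmless here, so I'll keep it. I'll approach square1, hover over it and re-measure.

>>> move_arm(series="10 -11 0 0 0.5;20 -22 10 0.5 0.5;20 -22 10 0.5 0.5;20 -22 10 0.5 0.5;20 -22 10 0.5 0.5;20 -22 10 0.5 0.5;20 -22 10 0.5 0.5")

```text
time_s: 19.0
position: [0.4572, 0.2387, 0.2278]
tool_rot: [[0.999, 0.006, 0.038], [0.005, -1.0, 0.004], [0.038, -0.004, -0.999]]
ft_force: [-0.2, 0.0, 0.6]
grip_width: 0.064
gripper_force: 0.0
```

```bash
sed -i 's/^BOX=.*/BOX=np.array([0.5748,0.0225]); BY=12.7/' h.py; python3 - <<'E'
from h import *
im=fitall('wrist',['square']); cv2.imwrite('pics/w4.png',im['pixels'])
for n in ['square1','round1']: print(n,[(np.round(r['point'],4).tolist(),round(r['score'],2)) for r in spotter.mark_of(n,'wrist')[:3]])
go(.466,.2405,.049,0); print(observe()['tool_rot'])
E
```

```text
wrist square 0.87  (np.float64(0.0674), np.float64(0.4686), np.float64(0.2434), np.float64(2.3877))
wrist square 0.62  (np.float64(0.0948), np.float64(0.5624), np.float64(0.2621), np.float64(-62.7502))
square1 [([0.5656, 0.2567, -0.0021], 0.68), ([0.4665, 0.2428, -0.0027], 0.61)]
round1 [([0.521, 0.3733, 0.0032], 0.85), ([0.3937, 0.3641, -0.0012], 0.63)]
shift [ 0.19 -0.25 18.09] turn 0.2 psi 0.2 q6 104.3
[[ 0.99914613  0.00333466  0.04118123]
 [ 0.0031428  -0.99998391  0.00472271]
 [ 0.04119632 -0.00458925 -0.99914053]]
```

View pics/w4.png

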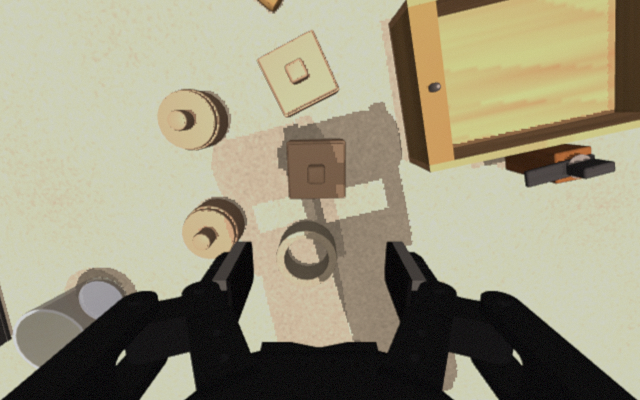

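Square1's knob sits near (316,174), with square yaw about 0°. The tape is behind it and clear of the fingers. Descending to grasp.

>>> move_arm(series="0.3 -0.4 6 0 0.5;0.3 -0.4 12 0 0.3;0.3 -0.4 15 0 0;0.3 -0.4 18.1 0 0;0.3 -0.4 18.1 0 0;0.3 -0.4 18.1 0 0;0.3 -0.4 18.1 0 0")

```text
time_s: 20.12
position: [0.4676, 0.2427, 0.0495]
tool_rot: [[0.999, 0.004, 0.042], [0.004, -1.0, 0.005], [0.042, -0.005, -0.999]]
ft_force: [-0.4, -0.9, -0.4]
grip_width: 0.0425
gripper_force: 0.0
```

>>> move_arm(series="0 0 0 0 -1;0 0 0 0 -1;0 0 0 0 -1;0 0 0 0 -1", force=40)

```text
time_s: 20.62
position: [0.4672, 0.2426, 0.0488]
tool_rot: [[0.999, 0.005, 0.041], [0.004, -1.0, 0.005], [0.041, -0.004, -0.999]]
ft_force: [-1.7, -2.0, 6.4]
grip_width: 0.0171
gripper_force: 39.8
```

>>> move_arm(series="0 0 -2 0 -1;0 0 -5 0 -1;0 0 -10 0 -1;0 0 -15 0 -1;0 0 -18 0 -1;0 0 -18 0 -1")

```text
time_s: 21.38
position: [0.4603, 0.242, 0.2295]
tool_rot: [[0.999, 0.004, 0.043], [0.004, -1.0, 0.005], [0.043, -0.005, -0.999]]
ft_force: [-0.1, 0.0, -2.8]
grip_width: 0.0172
gripper_force: 39.8
```

```bash
cat >> h.py <<'E'
def held(kind,yaw0,zc=.049,cam='wrist'):
    """pose of the gripped pot from silhouette, relative to the TCP"""
    im=optics.get_image(cam); s=observe(); p=np.array(s['position'])
    for d in spotter.cut_out(kind if kind in('long','lid') else kind+'1',cam)[:3]:
        r=fit(im,d['pixels'],kind,p[0],p[1],(np.radians(yaw0),),z=p[2]-zc)
        if np.hypot(r[1]-p[0],r[2]-p[1])<.04: print('held',round(d['score'],2),r,'off',np.round((np.array(r[1:3])-p[:2])*1000,1))
    print('gw',s['grip_width'],s['gripper_force'],'pos',p); return im
E
python3 - <<'E'
from h import *
im=held('square',0); cv2.imwrite('pics/w5.png',im['pixels'])
go(*b2w(-.035,-.069),.20,12.7); go(*b2w(-.035,-.069),.058,12.7)
E
```

```text
held 0.63 (np.float64(0.338), np.float64(0.4612), np.float64(0.2438), np.float64(2.3673)) off [1.6 2.1]
held 0.61 (np.float64(1.0), np.float64(0.4596), np.float64(0.2417), np.float64(0.0)) off [-0. -0.]
gw 0.016924089264770122 39.75899398326874 pos [0.45961807 0.24173558 0.22753692]
shift [ 9.43 29.46  2.9 ] turn -12.5 psi 0.2 q6 104.6
shift [ 8.9  29.51 17.09] turn -12.5 psi 0.2 q6 104.6
```

View pics/w5.png

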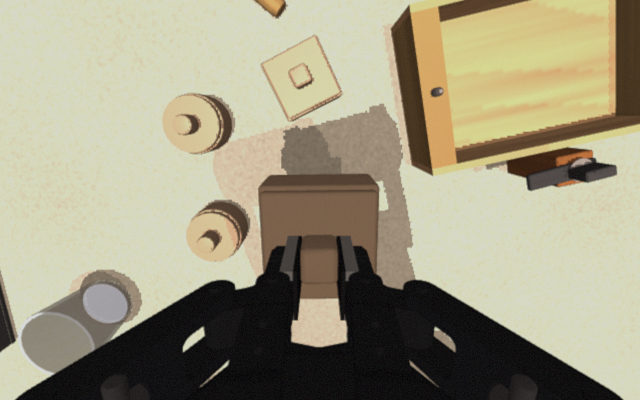

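Square1 is held by the knob. Its top face spans about u 260–379, with the far edge at row 189.

```bash
python3 - <<'E'
from h import *
im=optics.get_image('wrist'); p=np.array(observe()['position']); zt=p[2]-.005
g=im['pixels'][:,:,1].astype(int); print(g[170:200,300]); print(g[230,250:270],g[230,370:390])
for uv in((260,189),(379,189),(320,189),(260,230),(379,230),(320,297)): print(uv,np.round((atz(im,*uv,zt)-p)*1000,1))
E
```

```text
[108 108 109 104  88  66  65  65  65  63  66  67  66  68  67  75  90  94
  95  92  79  67  75  87  94  96  99  99  95  95]
[191 192 195 193 187 183 182 184 191 204 161  98  85  93  97  99  98  98
  97  98] [ 97  97  97  97  94  90  80  88 130 140 140 142 139 141 142 141 142 140
 139 138]
(260, 189) [32.2 30.5 -5. ]
(379, 189) [ 32.4 -28.   -5. ]
(320, 189) [32.3  1.  -5. ]
(260, 230) [10.8 31.4 -5. ]
(379, 230) [ 11.1 -29.1  -5. ]
(320, 297) [-27.3   0.7  -5. ]
```

>>> move_arm(series="2 6 0.5 -3 -1;4 12 1 -6 -1;6 18 2 -9 -1;8 24 2.9 -12 -1;9.4 29.5 2.9 -12.5 -1;9.4 29.5 2.9 -12.5 -1;9.4 29.5 2.9 -12.5 -1;9.4 29.5 2.9 -12.5 -1")

```text
time_s: 22.52
position: [0.5558, -0.0514, 0.2009]
tool_rot: [[0.974, 0.222, 0.038], [0.222, -0.975, 0.005], [0.039, 0.004, -0.999]]
ft_force: [-0.1, -0.5, -2.2]
grip_width: 0.0168
gripper_force: 40.1
```

```bash
python3 - <<'E'
from h import *
im=snap('wrist','w6')
for n in['pin_left','pin_right','ware_box','back_button_grip','front_button_grip']: print(n,[(np.round(r['point'],4).tolist(),round(r['score'],2)) for r in spotter.mark_of(n,'wrist')[:1]])
go(*b2w(-.035,-.069),.058,12.7)
E
```

```text
pin_left [([0.5493, 0.1369, 0.0797], 0.7)]
pin_right [([0.6004, -0.0908, 0.0774], 0.57)]
ware_box [([0.5733, 0.026, -0.0003], 0.79)]
back_button_grip [([0.6686, 0.0493, 0.1021], 0.87)]
front_button_grip [([0.481, -0.0029, 0.1006], 0.81)]
shift [-0.61 -0.04 14.33] turn 0.1 psi 12.8 q6 59.1
```

View pics/w6.png

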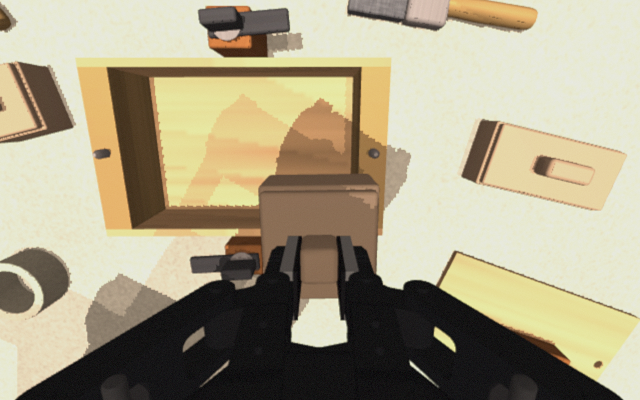

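```bash
python3 - <<'E'
from h import *
im=optics.get_image('wrist'); c,s=np.cos(np.radians(BY)),np.sin(np.radians(BY))
R=np.array([[c,s],[-s,c]])
for uv,b in(((78,58),(77,128)),((391,57),(77,-128)),((107,236),(-77,128)),((109,67),(70,104)),((359,66),(70,-104)),((131,229),(-70,104)),((108,154),(0,116)),((378,154),(0,-116))):
    w=atz(im,*uv,.074)[:2]; print(uv,b,np.round(R@(w-BOX)*1000-b,1), np.round(proj(im,[*b2w(b[0]/1e3,b[1]/1e3),.074]),0))
E
```

```text
(78, 58) (77, 128) [ 1.4 -2.3] [[76. 60.]]
(391, 57) (77, -128) [2.6 1.5] [[393.  60.]]
(107, 236) (-77, 128) [ 2.7 -0.3] [[107. 239.]]
(109, 67) (70, 104) [ 1.7 -2. ] [[107.  69.]]
(359, 66) (70, -104) [2.7 3.1] [[363.  70.]]
(131, 229) (-70, 104) [2.5 0.5] [[132. 232.]]
(108, 154) (0, 116) [ 1.3 -1.7] [[106. 156.]]
(378, 154) (0, -116) [ 1.3 -3.7] [[374. 156.]]
```

```bash
sed -i 's/^BOX=.*/BOX=np.array([0.5758,0.0234]); BY=12.7/' h.py; python3 - <<'E'
from h import *
go(*b2w(-.035,-.069),.085,12.7)
go(*b2w(-.035,-.069),.0575,12.7)
E
```

```text
shift [-0.38 -0.11 11.64] turn 0.1 psi 12.8 q6 59.1
shift [-0.49 -0.13 14.38] turn 0.1 psi 12.8 q6 59.1
```

>>> move_arm(series="-0.3 -0.1 4 0 -1;-0.3 -0.1 8 0 -1;-0.4 -0.1 11 0 -1;-0.4 -0.1 12 0 -1;-0.45 -0.1 13 0 -1;-0.5 -0.1 14 0 -1;-0.5 -0.1 14.4 0 -1;-0.5 -0.1 14.4 0 -1")

```text
time_s: 23.88
position: [0.557, -0.0523, 0.0575]
tool_rot: [[0.975, 0.22, 0.04], [0.221, -0.975, 0.004], [0.04, 0.005, -0.999]]
ft_force: [-0.7, 0.5, -1.9]
grip_width: 0.0171
gripper_force: 40.2
```

```bash
python3 - <<'E'
from h import *
s=observe(); print(s['ft_force'],s['wrist_torque']); go(*b2w(-.035,-.069),.0575,12.7)
E
```

```text
[-0.70325273  0.45417818 -1.86215073] [-0.00757578  0.00964339 -0.04047744]
shift [-0.01 -0.07  0.  ] turn 0.0 psi 12.7 q6 58.7
```

It went in cleanly. I'll touch the floor, release and lift.

>>> move_arm(series="0 0 0.1 0 -1;0 0 0.15 0 -1;0 0 0.15 0 -0.3;0 0 0.15 0 -0.3;0 0 0.15 0 -0.3;0 0 0 0 -0.3;0 0 -2 0 -0.3;0 0 -5 0 -0.3")

```text
time_s: 24.88
position: [0.5544, -0.0523, 0.1072]
tool_rot: [[0.975, 0.221, 0.038], [0.22, -0.975, 0.005], [0.038, 0.003, -0.999]]
ft_force: [0.2, 0.5, 0.3]
grip_width: 0.0301
gripper_force: 0.0
```

>>> move_arm(series="0 -4 -4 0 0;0 -9 -7 0 0;0 -15 -8 0 0;0 -21 -8 5 0;0 -26 -8 5 0;0 -26 -8 5 0;0 -26 -8 5 0")

```text
time_s: 25.75
position: [0.4945, 0.2005, 0.186]
tool_rot: [[0.99, 0.135, 0.04], [0.135, -0.991, 0.004], [0.04, 0.001, -0.999]]
ft_force: [0.2, -0.4, 0.6]
grip_width: 0.0427
gripper_force: 0.0
```

```bash
python3 - <<'E'
from h import *
s=observe();print(s['position']); im=fitall('wrist',['square','round']); cv2.imwrite('pics/w7.png',im['pixels'])
for n in ['square1','round1']: print(n,[(np.round(r['point'],4).tolist(),round(r['score'],2)) for r in spotter.mark_of(n,'wrist')[:3]])
go(.5645,.260,.15,25.5)
E
```

```text
[0.4944511  0.2004764  0.18598119]
wrist square 0.81 EDGE (np.float64(0.0485), np.float64(0.5571), np.float64(-0.0569), np.float64(12.0506))
wrist square 0.6  (np.float64(0.1018), np.float64(0.5651), np.float64(0.2597), np.float64(27.862))
wrist round 0.8  (np.float64(0.1035), np.float64(0.5196), np.float64(0.3744), np.float64(16.1898))
wrist round 0.66  (np.float64(0.1194), np.float64(0.397), np.float64(0.3628), np.float64(3.0248))
wrist round 0.42  (np.float64(0.7655), np.float64(0.3614), np.float64(0.227), np.float64(8.1826))
square1 [([0.5563, -0.0522, 0.0029], 0.64), ([0.5673, 0.2583, -0.0004], 0.55)]
round1 [([0.5225, 0.3743, 0.0043], 0.75), ([0.395, 0.3626, -0.0023], 0.62)]
shift [ 7.58 -5.    3.9 ] turn -17.8 psi 7.7 q6 91.7
```

View pics/w7.png

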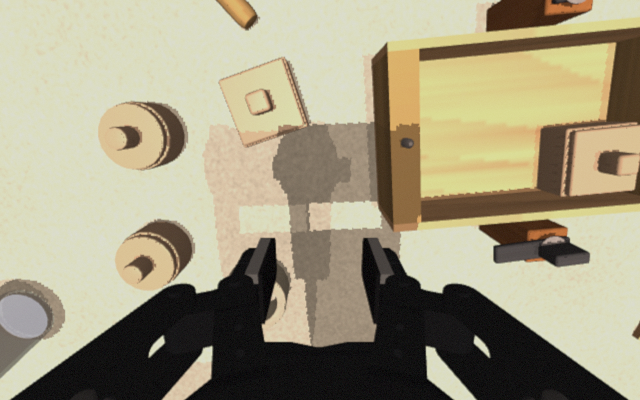

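Square1 stands flat in the box at (600,160). Next is square2, at (262,100) with yaw about 26°.

>>> move_arm(series="4 -2.5 0 -9 0;7.6 -5 0 -18 0;7.6 -5 3 -18 0;7.5 -5 7 -18 0;7.4 -5 11 -18 0;7.3 -5 14 -18 0;7.3 -5 14 -18 0;7.3 -5 14 -18 0")

```text
time_s: 27.1
position: [0.5662, 0.2608, 0.0503]
tool_rot: [[0.9, 0.434, 0.042], [0.434, -0.901, 0.005], [0.04, 0.014, -0.999]]
ft_force: [0.7, 0.0, 0.2]
grip_width: 0.0424
gripper_force: 0.0
```

>>> move_arm(series="0 0 0 0 -1;0 0 0 0 -1;0 0 0 0 -1;0 0 0 0 -1;0 0 -5 0 -1;0 0 -10 0 -1;0 0 -14 0 -1;0 0 -14 0 -1", force=40)

```text
time_s: 28.1
position: [0.5608, 0.2605, 0.1924]
tool_rot: [[0.9, 0.434, 0.046], [0.434, -0.901, 0.006], [0.044, 0.015, -0.999]]
ft_force: [0.1, 0.6, -2.0]
grip_width: 0.0172
gripper_force: 40.1
```

```bash
cat >> h.py <<'E'
def edges(im,p,zt,name):
    d=[k for k in spotter.cut_out(name,'wrist')]
    for k in d[:3]:
        m=k['pixels']; 
        if m[200:300,270:370].sum()<2000: continue
        n,l,st,c=cv2.connectedComponentsWithStats(m.astype(np.uint8)); m=l==1+np.argmax(st[1:,4])
        for row in (205,220,235):
            u=np.nonzero(m[row])[0]
            if len(u): 
                R=np.array(observe()['tool_rot']);a,b=[(R.T@(atz(im,q,row,zt)-p))*1000 for q in(u.min()-.5,u.max()+.5)]; print('row',row,'tool-y span',np.round((a[1],b[1]),1),'mid',round((a[1]+b[1])/2,1))
        v=np.nonzero(m[:,300:340].any(1))[0]; print('score',round(k['score'],2),'top row',v.min())
E
python3 - <<'E'
from h import *
im=snap('wrist','w8'); s=observe(); p=np.array(s['position']); edges(im,p,p[2]-.005,'square1')
print(s['grip_width']); go(*b2w(-.035,.0),.19,12.7); go(*b2w(-.035,0),.0575,12.7)
E
```

```text
0.017183412314455675
shift [-12.21  21.24  -0.34] turn 13.1 psi 25.8 q6 78.4
shift [-12.7   21.07  12.9 ] turn 13.1 psi 25.8 q6 78.4
```

```bash
python3 - <<'E'
from h import *
g=optics.get_image('wrist')['pixels'][:,:,1].astype(int); print(g[176:200,300],g[176:200,340]); print(g[230,250:270],g[230,370:390])
E
```

```text
[ 67  66  67  70  68  65  71  70  74  86  97  98 101  90  73  76  89  96
  98 101 100 100 100 103] [ 71  71  68  67  69  68  68  69  76  91  99 100  97  84  69  77  89  96
  97 100 100  99 101 100]
[198 198 198 200 203 199 197 202 204 203 138  90  89  94 101  99 103 101
 100 102] [101 100  99  96  91  82 105 137 140 141 144 147 147 147 146 147 144 151
 191 220]
```

>>> move_arm(series="-3 5 0 3 -1;-6 10 0 6 -1;-9 15 0 9 -1;-12.2 21.2 -0.4 13.1 -1;-12.2 21.2 -0.4 13.1 -1;-12.2 21.2 -0.4 13.1 -1;-12.2 21.2 -0.4 13.1 -1")

```text
time_s: 29.12
position: [0.5417, 0.0175, 0.1905]
tool_rot: [[0.975, 0.221, 0.038], [0.221, -0.975, 0.005], [0.038, 0.004, -0.999]]
ft_force: [0.7, 0.5, -2.4]
grip_width: 0.0167
gripper_force: 40.1
```

```bash
python3 - <<'E'
from h import *
print(observe()['position']);go(*b2w(-.035,0),.085,12.7); go(*b2w(-.035,0),.058,12.7)
E
```

```text
[0.54174562 0.01754521 0.19046825]
shift [-0.46  0.14 10.54] turn 0.1 psi 12.8 q6 66.1
shift [-0.56  0.13 13.24] turn 0.1 psi 12.8 q6 66.1
```

>>> move_arm(series="-0.3 0.1 4 0 -1;-0.4 0.1 8 0 -1;-0.4 0.1 10 0 -1;-0.5 0.1 11 0 -1;-0.5 0.1 12 0 -1;-0.55 0.1 13 0 -1;-0.55 0.1 13.2 0 -1;-0.55 0.1 13.2 0 -1")

```text
time_s: 30.12
position: [0.5422, 0.0146, 0.0592]
tool_rot: [[0.975, 0.219, 0.04], [0.219, -0.976, 0.004], [0.04, 0.005, -0.999]]
ft_force: [1.4, 0.5, -1.6]
grip_width: 0.0168
gripper_force: 40.1
```

>>> move_arm(series="0 0 0.1 0 -1;0 0 0.15 0 -1;0 0 0.15 0 -0.3;0 0 0.15 0 -0.3;0 0 0.15 0 -0.3;0 0 0 0 -0.3;0 0 -2 0 -0.3;0 0 -5 0 -0.3")

```text
time_s: 31.12
position: [0.5396, 0.0145, 0.1089]
tool_rot: [[0.975, 0.219, 0.038], [0.219, -0.976, 0.005], [0.038, 0.004, -0.999]]
ft_force: [0.7, 0.3, 0.3]
grip_width: 0.0299
gripper_force: 0.0
```

```bash
python3 - <<'E'
from h import *
print(observe()['position']);go(.5205,.3745,.19,12.7); go(.5205,.3745,.049,12.7)
E
```

```text
[0.53960927 0.01447171 0.10892798]
shift [  6.32 -35.52  -8.  ] turn -0.1 psi 12.6 q6 65.6
shift [  5.79 -35.57   6.09] turn -0.1 psi 12.6 q6 65.6
```

>>> move_arm(series="1 -4 -4 0 0;3 -10 -7 0 0;4 -16 -7 0 0;5 -22 -7 0 0;6 -28 -7 0 0;6 -34 -7 0 0;6 -34 -7 0 0;6 -34 -7 0 0")

```text
time_s: 32.12
position: [0.5213, 0.3588, 0.1796]
tool_rot: [[0.975, 0.219, 0.039], [0.219, -0.976, 0.004], [0.039, 0.005, -0.999]]
ft_force: [-0.3, 0.1, 0.0]
grip_width: 0.043
gripper_force: 0.0
```

```bash
python3 - <<'E'
from h import *
print(observe()['position']);im=fitall('wrist',['round','square']); cv2.imwrite('pics/w9.png',im['pixels'])
print([(np.round(r['point'],4).tolist(),round(r['score'],2)) for r in spotter.mark_of('round1','wrist')[:3]])
go(.5205,.3745,.049,12.7)
E
```

```text
[0.52130403 0.3587754  0.17957725]
wrist round 0.91  (np.float64(0.0896), np.float64(0.5216), np.float64(0.3774), np.float64(1.1593))
wrist round 0.86  (np.float64(0.2834), np.float64(0.3967), np.float64(0.3642), np.float64(-4.3517))
wrist square 0.91 EDGE (np.float64(0.0234), np.float64(0.5412), np.float64(0.0073), np.float64(13.9385))
[([0.3911, 0.3641, 0.0016], 0.79), ([0.5209, 0.3769, 0.0032], 0.63)]
shift [-0.29 -1.69 13.08] turn -0.1 psi 12.6 q6 101.6
```

View pics/w9.png

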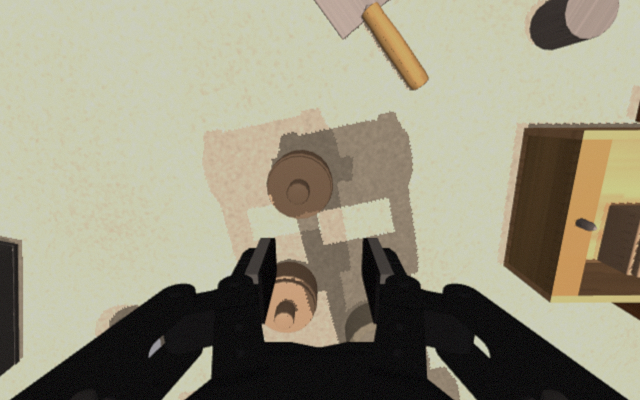

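The round pot is near (300,186) and its fit agrees, so I'll grasp it.

>>> move_arm(series="0 -1.9 4 0 0;-0.1 -1.9 8 0 0;-0.2 -1.9 11 0 0;-0.2 -1.9 13.1 0 0;-0.2 -1.9 13.1 0 0;-0.2 -1.9 13.1 0 0")

```text
time_s: 33.17
position: [0.5211, 0.3777, 0.0498]
tool_rot: [[0.975, 0.218, 0.041], [0.218, -0.976, 0.005], [0.041, 0.004, -0.999]]
ft_force: [-0.2, 1.3, -1.0]
grip_width: 0.0429
gripper_force: 0.0
```

>>> move_arm(series="0 0 0 0 -1;0 0 0 0 -1;0 0 0 0 -1;0 0 0 0 -1;0 0 -5 0 -1;0 0 -10 0 -1;0 0 -14 0 -1;0 0 -14 0 -1", force=40)

```text
time_s: 34.17
position: [0.5157, 0.3777, 0.1919]
tool_rot: [[0.975, 0.219, 0.045], [0.219, -0.976, 0.007], [0.046, 0.003, -0.999]]
ft_force: [0.1, -0.2, -1.5]
grip_width: 0.0181
gripper_force: 39.6
```

```bash
python3 - <<'E'
from h import *
im=held('round',0,.050); cv2.imwrite('pics/w10.png',im['pixels'])
g=im['pixels'][:,:,1].astype(int); print(g[176:200,320])
print(spotter.mark_of('round1','wrist')[:2])
go(*b2w(.035,.069),.19,12.7); go(*b2w(.035,.069),.058,12.7)
E
```

```text
held 0.62 (np.float64(0.315), np.float64(0.5159), np.float64(0.3789), np.float64(2.8252)) off [1.  1.7]
gw 0.017909449886262377 39.58670675754547 pos [0.51489116 0.37722409 0.18934473]
[77 61 62 60 59 61 61 66 61 60 65 69 83 95 96 87 69 65 68 82 94 95 90 92]
[{'point': [0.5126, 0.3743, 0.1439], 'score': 0.95}]
shift [ 1.77 28.93 -0.09] turn -0.0 psi 12.7 q6 103.4
shift [ 1.28 28.86 13.1 ] turn -0.0 psi 12.7 q6 103.4
```

View pics/w10.png

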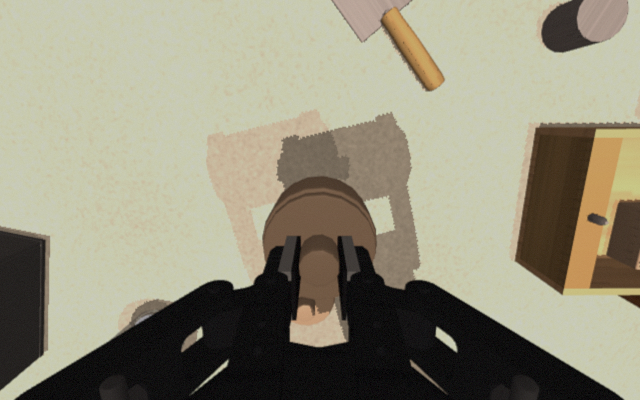

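The round pot is held and centred, about 1 mm behind nominal. I'll place it in the far left place.

>>> move_arm(series="0.5 6 0 0 -1;1 12 0 0 -1;1.4 18 0 0 -1;1.8 24 0 0 -1;1.9 28.9 0 0 -1;1.9 28.9 0 0 -1;1.9 28.9 0 0 -1")

```text
time_s: 35.2
position: [0.5962, 0.0997, 0.1894]
tool_rot: [[0.975, 0.219, 0.037], [0.219, -0.976, 0.005], [0.037, 0.003, -0.999]]
ft_force: [0.3, 0.7, -1.6]
grip_width: 0.0184
gripper_force: 39.8
```

```bash
python3 - <<'E'
from h import *
print(observe()['position']);go(*b2w(.0355,.069),.085,12.7); go(*b2w(.0355,.069),.0585,12.7)
E
```

```text
[0.59616706 0.09965924 0.18938643]
shift [-0.5   0.06 10.43] turn -0.1 psi 12.6 q6 75.4
shift [-0.6   0.05 13.08] turn -0.1 psi 12.6 q6 75.4
```

>>> move_arm(series="-0.3 0.05 4 0 -1;-0.4 0.05 8 0 -1;-0.5 0.05 10 0 -1;-0.5 0.05 11 0 -1;-0.55 0.05 12 0 -1;-0.6 0.05 12.8 0 -1;-0.6 0.05 13.1 0 -1;-0.6 0.05 13.1 0 -1")

```text
time_s: 36.2
position: [0.5962, 0.098, 0.0596]
tool_rot: [[0.975, 0.219, 0.04], [0.219, -0.976, 0.004], [0.04, 0.004, -0.999]]
ft_force: [-0.7, 0.1, -1.2]
grip_width: 0.0182
gripper_force: 39.7
```

>>> move_arm(series="0 0 0.1 0 -1;0 0 0.15 0 -1;0 0 0.15 0 -0.3;0 0 0.15 0 -0.3;0 0 0.15 0 -0.3;0 0 0 0 -0.3;0 0 -2 0 -0.3;0 0 -5 0 -0.3")

```text
time_s: 37.2
position: [0.5937, 0.0978, 0.1095]
tool_rot: [[0.975, 0.219, 0.038], [0.219, -0.976, 0.004], [0.038, 0.004, -0.999]]
ft_force: [0.8, -0.3, -0.9]
grip_width: 0.0297
gripper_force: 0.0
```

```bash
python3 - <<'E'
from h import *
print(observe()['position']);go(.394,.364,.19,12.7); go(.394,.364,.049,12.7)
E
```

```text
[0.59372842 0.09776944 0.1094555 ]
shift [-13.35 -30.32  -8.68] turn -0.1 psi 12.6 q6 75.2
shift [-13.88 -30.37   5.41] turn -0.1 psi 12.6 q6 75.2
```

>>> move_arm(series="-1 -4 -4 0 0;-3 -10 -8 0 0;-5 -15 -8 0 0;-7 -20 -8 0 0;-10 -25 -8 0 0;-13.4 -29 -8 0 0;-13.4 -29 -8 0 0;-13.4 -29 -8 0 0")

```text
time_s: 38.2
position: [0.3972, 0.351, 0.183]
tool_rot: [[0.975, 0.219, 0.04], [0.219, -0.976, 0.004], [0.04, 0.004, -0.999]]
ft_force: [-0.4, 0.5, -0.6]
grip_width: 0.0429
gripper_force: 0.0
```

```bash
python3 - <<'E'
from h import *
print(observe()['position']);im=fitall('wrist',['round'])
print([(np.round(r['point'],4).tolist(),round(r['score'],2)) for r in spotter.mark_of('round1','wrist')[:3]])
go(.394,.364,.049,12.7)
E
```

```text
[0.39722009 0.35100008 0.18300137]
wrist round 0.82  (np.float64(0.1013), np.float64(0.3963), np.float64(0.3649), np.float64(8.7444))
wrist round 0.65 EDGE (np.float64(0.5941), np.float64(0.5438), np.float64(0.1222), np.float64(6.8371))
[([0.3945, 0.3652, -0.0021], 0.8)]
shift [-0.6  -1.46 13.35] turn -0.1 psi 12.6 q6 106.7
```

>>> move_arm(series="0 -1.5 4 0 0;-0.2 -1.5 8 0 0;-0.4 -1.5 11 0 0;-0.4 -1.5 13.35 0 0;-0.4 -1.5 13.35 0 0;-0.4 -1.5 13.35 0 0")

```text
time_s: 39.15
position: [0.3957, 0.3655, 0.05]
tool_rot: [[0.975, 0.218, 0.041], [0.218, -0.976, 0.005], [0.041, 0.004, -0.999]]
ft_force: [-0.1, 0.3, 0.2]
grip_width: 0.0424
gripper_force: 0.0
```

>>> move_arm(series="0 0 0 0 -1;0 0 0 0 -1;0 0 0 0 -1;0 0 0 0 -1;0 0 -5 0 -1;0 0 -10 0 -1;0 0 -14 0 -1;0 0 -14 0 -1", force=40)

```text
time_s: 40.15
position: [0.3901, 0.3654, 0.1919]
tool_rot: [[0.975, 0.219, 0.045], [0.219, -0.976, 0.008], [0.045, 0.002, -0.999]]
ft_force: [0.2, 0.6, -2.7]
grip_width: 0.0182
gripper_force: 39.8
```

```bash
python3 - <<'E'
from h import *
im=held('round',0,.050); cv2.imwrite('pics/w11.png',im['pixels'])
g=im['pixels'][:,:,1].astype(int); print(g[174:204,320])
go(*b2w(-.035,.069),.19,12.7)
E
```

```text
held 0.76 (np.float64(0.3407), np.float64(0.3903), np.float64(0.3659), np.float64(3.6747)) off [1. 1.]
gw 0.018301520864258645 39.82727766036987 pos [0.38933334 0.36489766 0.18961414]
[104 106  93  67  59  63  64  62  61  64  64  63  61  68  80  92  97  92
  77  60  67  78  94  97  95  96  93  95  94  95]
shift [ 7.26 30.49  0.25] turn -0.0 psi 12.7 q6 108.5
```

>>> move_arm(series="1 6 0 0 -1;2.5 12 0 0 -1;4 18 0 0 -1;5.5 24 0.2 0 -1;7.3 30.5 0.2 0 -1;7.3 30.5 0.2 0 -1;7.3 30.5 0.2 0 -1")

```text
time_s: 41.12
position: [0.5268, 0.0831, 0.1898]
tool_rot: [[0.975, 0.218, 0.036], [0.218, -0.976, 0.005], [0.036, 0.003, -0.999]]
ft_force: [-0.1, 1.5, -1.6]
grip_width: 0.0186
gripper_force: 40.1
```

```bash
python3 - <<'E'
from h import *
print(observe()['position']);go(*b2w(-.0345,.069),.0585,12.7)
E
```

```text
[0.52678298 0.08312606 0.18975762]
shift [-0.46 -0.04 13.12] turn -0.1 psi 12.6 q6 73.3
```

>>> move_arm(series="-0.15 0 4 0 -1;-0.25 0 8 0 -1;-0.35 0 10 0 -1;-0.4 0 11 0 -1;-0.4 0 12 0 -1;-0.45 0 12.8 0 -1;-0.45 0 13.1 0 -1;-0.45 0 13.1 0 -1")

```text
time_s: 42.12
position: [0.5283, 0.0827, 0.0603]
tool_rot: [[0.975, 0.219, 0.04], [0.219, -0.976, 0.004], [0.04, 0.004, -0.999]]
ft_force: [-0.0, -0.0, -1.7]
grip_width: 0.0182
gripper_force: 40.0
```

>>> move_arm(series="0 0 0.1 0 -1;0 0 0.15 0 -1;0 0 0.15 0 -0.3;0 0 0.15 0 -0.3;0 0 0.15 0 -0.3;0 0 0 0 -0.3;0 0 -2 0 -0.3;0 0 -5 0 -0.3")

```text
time_s: 43.12
position: [0.5258, 0.0826, 0.1103]
tool_rot: [[0.975, 0.219, 0.038], [0.219, -0.976, 0.004], [0.038, 0.004, -0.999]]
ft_force: [-0.4, 0.4, 0.1]
grip_width: 0.03
gripper_force: 0.0
```

```bash
python3 - <<'E'
from h import *
print(observe()['position']);go(.58,-.16,.30,12.7)
E
```

```text
[0.52581586 0.08255332 0.11031036]
shift [  0.69  24.93 -18.86] turn -0.1 psi 12.6 q6 73.1
```

Next I'll view the box and the long dish from above.

>>> move_arm(series="0 0 -6 0 0;0 2 -12 0 0;-4 8 -18 0 0;-5 14 -18 0 0;-5 19 -18 0 0;-5 19 -18 0 0;-5 19 -18 0 0")

```text
time_s: 44.0
position: [0.5118, -0.1147, 0.2886]
tool_rot: [[0.975, 0.218, 0.039], [0.218, -0.976, 0.005], [0.039, 0.004, -0.999]]
ft_force: [-0.3, -0.3, -0.3]
grip_width: 0.0427
gripper_force: 0.0
```

```bash
python3 - <<'E'
from h import *
print(observe()['position']);im=fitall('wrist',['long','square','round']); cv2.imwrite('pics/w12.png',im['pixels'])
print([(np.round(r['point'],4).tolist(),round(r['score'],2)) for n in('long','lid') for r in spotter.mark_of(n,'wrist')[:1]])
E
```

```text
[ 0.51181518 -0.11471775  0.28864898]
wrist long 0.77  (np.float64(0.0733), np.float64(0.6663), np.float64(-0.2657), np.float64(0.5092))
wrist square 0.73  (np.float64(0.0537), np.float64(0.5569), np.float64(-0.0516), np.float64(13.885))
wrist square 0.64  (np.float64(0.0915), np.float64(0.5415), np.float64(0.0168), np.float64(11.6382))
wrist round 0.77  (np.float64(0.0644), np.float64(0.5957), np.float64(0.0993), np.float64(12.5838))
wrist round 0.71  (np.float64(0.0851), np.float64(0.5267), np.float64(0.0843), np.float64(13.4004))
[([0.6671, -0.2657, 0.0012], 0.62), ([0.4141, -0.345, -0.0016], 0.83)]
```

View pics/w12.png

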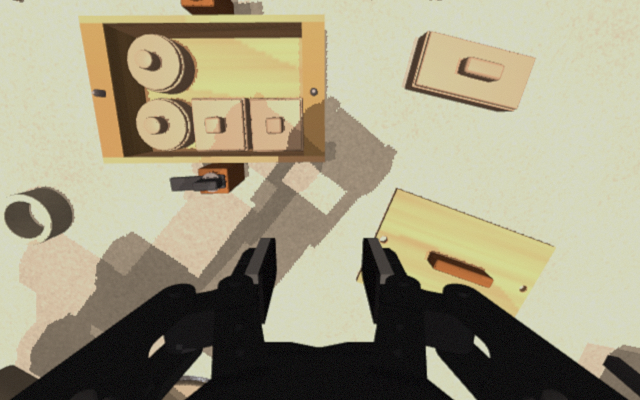

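The box shows four pots well placed. The long dish was knocked to about (0.667, -0.266), yaw 0°, and now sits at pixel (475,70). I'll move over it.

```bash
python3 - <<'E'
from h import *
go(.665,-.2657,.19,90.5)
E
```

```text
shift [11.2  18.11 10.42] turn -77.8 psi 12.7 q6 51.2
```

>>> move_arm(series="2 4 0 -10 0;4 8 3 -20 0;7 12 6 -30 0;9 16 8 -40 0;10.5 18 9 -50 0;10.5 18 9 -60 0;10.5 18 9 -70 0;10.5 18 9 -77.8 0")

```text
time_s: 45.45
position: [0.6574, -0.2667, 0.2036]
tool_rot: [[-0.013, 0.999, 0.039], [1.0, 0.013, 0.005], [0.004, 0.039, -0.999]]
ft_force: [-0.9, -0.8, 0.7]
grip_width: 0.0423
gripper_force: 0.0
```

```bash
python3 - <<'E'
from h import *
s=observe();print(s['position'],s['tool_rot'],np.round(s['q']));im=fitall('wrist',['long']); cv2.imwrite('pics/w13.png',im['pixels'])
print([(np.round(r['point'],4).tolist(),round(r['score'],2)) for n in('long',) for r in spotter.mark_of(n,'wrist')[:1]])
go(.6665,-.2657,.049,90.5)
E
```

```text
[ 0.65737632 -0.26669016  0.20360165] [[-0.01291635  0.99914883  0.03917642]
 [ 0.99990814  0.01274539  0.00461057]
 [ 0.00410733  0.03923238 -0.99922167]] [-32.  39.  49.   1.  91. -33.]
wrist long 0.58  (np.float64(0.0694), np.float64(0.6686), np.float64(-0.2671), np.float64(-1.2907))
[([0.6681, -0.265, 0.0033], 0.68)]
shift [ 0.03  0.31 15.51] turn -0.2 psi 90.3 q6 -32.4
```

>>> move_arm(series="0 0.4 5 0.5 0;0 0.4 10 0.5 0;0 0.4 13 0.5 0;0 0.4 15.5 0.5 0;0 0.4 15.5 0.5 0;0 0.4 15.5 0.5 0")

```text
time_s: 46.4
position: [0.6679, -0.2664, 0.0506]
tool_rot: [[0.002, 0.999, 0.041], [1.0, -0.002, 0.003], [0.003, 0.041, -0.999]]
ft_force: [0.9, 0.8, 0.5]
grip_width: 0.043
gripper_force: 0.0
```

>>> move_arm(series="0 0 0 0 -1;0 0 0 0 -1;0 0 0 0 -1;0 0 0 0 -1;0 0 -5 0 -1;0 0 -10 0 -1;0 0 -14 0 -1;0 0 -14 0 -1", force=60)

```text
time_s: 47.4
position: [0.6626, -0.2672, 0.1926]
tool_rot: [[0.001, 0.999, 0.045], [1.0, -0.001, 0.001], [0.001, 0.045, -0.999]]
ft_force: [-0.3, -0.1, -4.7]
grip_width: 0.0167
gripper_force: 60.0
```

```bash
python3 - <<'E'
from h import *
s=observe();im=held('long',s and -.5,.050); cv2.imwrite('pics/w14.png',im['pixels']);print(s['tool_rot'])
g=im['pixels'][:,:,1].astype(int); print(g[90:200:2,320])
go(*b2w(.035,-.0345),.19,102.7)
E
```

```text
held 0.76 (np.float64(0.3236), np.float64(0.6637), np.float64(-0.2687), np.float64(1.5237)) off [ 1.9 -2. ]
gw 0.016369253495807645 59.954110980033875 pos [ 0.66179157 -0.26673487  0.18943365]
[[ 1.01958998e-03  9.98992154e-01  4.48735634e-02]
 [ 9.99998963e-01 -1.06419424e-03  9.70120823e-04]
 [ 1.01689728e-03  4.48725278e-02 -9.98992203e-01]]
[202 198 197 193 199 208 205 199 204 199 189 198 204 197 185  79 114 151
 121  91  98 103  99 103 102 100 101 102 100 100 101 100  99 100 100 101
 101 100 103 100 101 102 103 102 101 102 101 102 100  99  99 102 100 101
 102]
shift [26.38 -4.4  -0.27] turn -12.8 psi 89.9 q6 -31.9
```

```bash
python3 - <<'E'
from h import *
im=optics.get_image('wrist'); s=observe(); p=np.array(s['position']); R=np.array(s['tool_rot']); g=im['pixels'][:,:,1].astype(int); print(g[118:136,320]); 
for v in(126,128): print(np.round(R.T@(atz(im,320,v,p[2]-.006)-p)*1000,1))
for row in (160,200): print(g[row,240:280],g[row,360:400])
for uv in((260,200),(380,200)): print(np.round(R.T@(atz(im,*uv,p[2]-.006)-p)*1000,1))
E
```

```text
[190 143  77  72 107 151 163 148  90  80  91  97  99  98 101 100 100 100]
[63.3  0.9  6.5]
[62.4  0.9  6.5]
[140 139 138 140 139 142 146 146 144 143 139 140 140 141 142 144 121 121
 142 148 174 185 183 181 184 182 185 183 182 182 182 182 185 183 184 184
 184 185 183 184] [101 103 103  99 100  99  97 104 100 100  99 101 102 101  99 100 100  97
  90  81  99 132 140 141 141 142 144 147 155 207 221 221 221 220 220 221
 220 220 219 221]
[139 142 142 140 141 140 143 145 148 145 142 141 142 142 141 144 143 141
 111 110 133 118 166 182 182 180 180 181 180 182 182 183 182 182 180 178
 182 182 179 182] [100 101  98 102 100  99  99 100 103  99 101 101  98  98 102  96  87  87
 164 212 223 223 222 222 221 220 220 220 221 222 221 221 221 222 221 222
 220 221 219 220]
[ 27.7 -28.7   5.2]
[26.9 31.1  7.3]
```

The dish sits about 2.5 mm back along its length in the grip, so I'll compensate. Moving over its place.

>>> move_arm(series="3 0 -1 0 -1;8 -1 -1.5 -3 -1;14 -2 -1.5 -6 -1;20 -3.2 -1 -9 -1;26.7 -4.4 -0.3 -12.8 -1;26.7 -4.4 -0.3 -12.8 -1;26.7 -4.4 -0.3 -12.8 -1;26.7 -4.4 -0.3 -12.8 -1")

```text
time_s: 48.55
position: [0.6182, -0.0007, 0.1912]
tool_rot: [[-0.219, 0.975, 0.039], [0.976, 0.219, 0.004], [-0.005, 0.039, -0.999]]
ft_force: [-0.5, -0.3, -3.1]
grip_width: 0.0163
gripper_force: 59.8
```

```bash
python3 - <<'E'
from h import *
s=observe();print(s['position'],s['grip_width']);go(*b2w(.0355,-.031),.085,102.7);go(*b2w(.0355,-.031),.0595,102.7)
im=snap('wrist','w15'); z=s['position'][2]
E
```

```text
[ 0.61818634 -0.00068028  0.1911991 ] 0.016337248960429422
shift [ 0.23 -0.47 10.61] turn -0.0 psi 102.7 q6 -24.1
shift [ 0.24 -0.57 13.16] turn -0.0 psi 102.7 q6 -24.1
```

>>> move_arm(series="0.2 -0.2 4 0 -1;0.2 -0.3 8 0 -1;0.2 -0.4 9.5 0 -1;0.2 -0.45 10.5 0 -1;0.2 -0.5 11.5 0 -1;0.2 -0.55 12.3 0 -1;0.2 -0.55 12.8 0 -1;0.2 -0.55 12.8 0 -1")

```text
time_s: 49.6
position: [0.6173, 0.0016, 0.0633]
tool_rot: [[-0.221, 0.975, 0.039], [0.975, 0.221, 0.004], [-0.004, 0.039, -0.999]]
ft_force: [-0.6, 0.8, -2.6]
grip_width: 0.0163
gripper_force: 59.8
```

```bash
python3 - <<'E'
from h import *
s=observe();print(s['position'],s['ft_force']);go(*b2w(.0355,-.031),.0585,102.7)
E
```

```text
[0.61727367 0.00161026 0.06329035] [-0.63843703  0.84715026 -2.55279258]
shift [-0.06 -0.04  0.48] turn 0.0 psi 102.7 q6 -24.2
```

>>> move_arm(series="0 0 0.2 0 -1;0 0 0.35 0 -1;0 0 0.45 0 -1;0 0 0.45 0 -1")

```text
time_s: 50.1
position: [0.6176, 0.0015, 0.0592]
tool_rot: [[-0.22, 0.975, 0.04], [0.975, 0.22, 0.004], [-0.005, 0.04, -0.999]]
ft_force: [-0.1, -1.4, -1.1]
grip_width: 0.0164
gripper_force: 60.2
```

>>> move_arm(series="0 0 0.05 0 -0.3;0 0 0.05 0 -0.3;0 0 0.05 0 -0.3;0 0 0.05 0 -0.3;0 0 -0.5 0 -0.3;0 0 -2 0 -0.3;0 0 -6 0 -0.3;0 0 -10 0 0")

```text
time_s: 51.1
position: [0.6134, 0.0012, 0.1611]
tool_rot: [[-0.221, 0.975, 0.04], [0.975, 0.221, 0.004], [-0.005, 0.04, -0.999]]
ft_force: [-0.4, 0.0, 0.0]
grip_width: 0.0426
gripper_force: 0.0
```

```bash
python3 - <<'E'
from h import *
go(.45,-.15,.30,90)
E
```

```text
shift [-11.21 -18.7  -14.61] turn 12.7 psi 102.7 q6 -24.1
```

>>> move_arm(series="-3 -3 -4 5 0;-8 -6 -8 10 0;-11 -8 -12 15 0;-13 -10 -13 20.7 0;-13 -10 -13 20.7 0;-13 -10 -13 20.7 0")

```text
time_s: 51.85
position: [0.5396, -0.1475, 0.2854]
tool_rot: [[0.137, 0.99, 0.039], [0.991, -0.137, 0.005], [0.01, 0.038, -0.999]]
ft_force: [0.4, 1.0, 0.9]
grip_width: 0.0424
gripper_force: 0.0
```

```bash
python3 - <<'E'
from h import *
s=observe();print(s['position']);im=fitall('wrist',['square','round','lid']); cv2.imwrite('pics/w16.png',im['pixels'])
for d in spotter.cut_out('long','wrist')[:1]: 
    p=b2w(.035,-.034);print(d['score'],fit(im,d['pixels'],'long',*p,(np.radians(12.7),),z=.008))
    v,u=np.nonzero(d['pixels']);print(u.min(),u.max(),v.min(),v.max())
print([(np.round(r['point'],4).tolist(),round(r['score'],2)) for n in('lid','long') for r in spotter.mark_of(n,'wrist')[:1]])
E
```

```text
[ 0.53957748 -0.14754955  0.28538545]
wrist square 0.62 EDGE (np.float64(0.0228), np.float64(0.5421), np.float64(0.017), np.float64(13.6873))
wrist square 0.56  (np.float64(0.0269), np.float64(0.5567), np.float64(-0.0522), np.float64(13.5497))
wrist lid 0.89  (np.float64(0.5383), np.float64(0.413), np.float64(-0.3448), np.float64(-187.656))
0.65 (np.float64(0.0402), np.float64(0.6179), np.float64(-0.0007), np.float64(11.009))
318 405 0 98
[([0.6194, -0.0005, 0.0127], 0.59)]
```

View pics/w16.png

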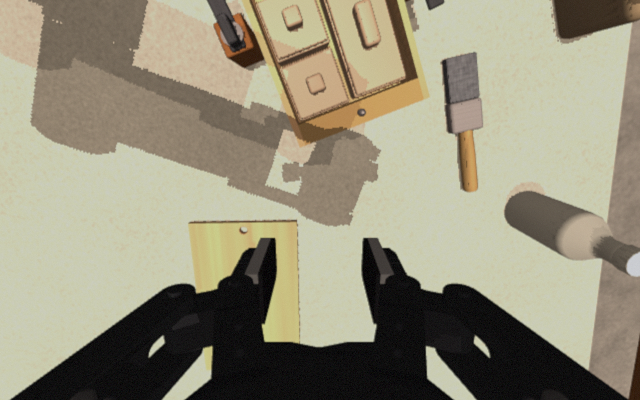

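All five pots stand in the box; the long dish is at (365,40) in this view. The lid is at the lower left, with a hole at (243,230). Now for the lid.

```bash
python3 - <<'E'
from h import *
go(.413,-.345,.10,82.2); go(.413,-.345,.014,82.2)
E
```

```text
shift [-21.43 -10.52  17.92] turn -0.1 psi 82.1 q6 -20.1
shift [-21.52 -10.85  26.52] turn -0.1 psi 82.1 q6 -20.1
```

>>> move_arm(series="-5 -3 3 0 0;-10 -5 6 0 0;-15 -8 10 0 0;-20 -10 14 0 0;-21.4 -10.5 16 0 0;-21.4 -10.5 16 0 0;-21.4 -10.5 16 0 0")

```text
time_s: 53.22
position: [0.413, -0.3447, 0.1202]
tool_rot: [[0.138, 0.99, 0.04], [0.99, -0.138, 0.004], [0.009, 0.039, -0.999]]
ft_force: [-0.7, -0.1, 0.0]
grip_width: 0.0426
gripper_force: 0.0
```

```bash
python3 - <<'E'
from h import *
s=observe();print(s['position']);im=fitall('wrist',['lid']); cv2.imwrite('pics/w17.png',im['pixels'])
print([(np.round(r['point'],4).tolist(),round(r['score'],2)) for n in('lid',) for r in spotter.mark_of(n,'wrist')[:1]])
im=fitall('top',['lid'])
go(.413,-.345,.014,82.2)
E
```

```text
[ 0.41299554 -0.34469384  0.12015929]
wrist lid 0.6  (np.float64(0.1138), np.float64(0.413), np.float64(-0.3453), np.float64(-7.9707))
[([0.4124, -0.3496, -0.0016], 0.65)]
top lid 0.83  (np.float64(0.5564), np.float64(0.4676), np.float64(-0.2911), np.float64(-132.1266))
shift [-0.13 -0.39 10.57] turn -0.1 psi 82.1 q6 -46.4
```

>>> move_arm(series="-0.1 -0.2 4 0 0;-0.1 -0.3 8 0 0;-0.1 -0.4 10.5 0 0;-0.1 -0.4 10.5 0 0;-0.1 -0.4 10.5 0 0")

```text
time_s: 54.2
position: [0.4129, -0.3454, 0.0153]
tool_rot: [[0.138, 0.99, 0.041], [0.99, -0.138, 0.003], [0.009, 0.04, -0.999]]
ft_force: [-0.6, -0.7, -0.7]
grip_width: 0.0425
gripper_force: 0.0
```

>>> move_arm(series="0 0 0 0 -1;0 0 0 0 -1;0 0 0 0 -1;0 0 0 0 -1;0 0 -4 0 -1;0 0 -10 0 -1;0 0 -16 0 -1;0 0 -18 0 -1", force=80)

```text
time_s: 55.2
position: [0.4057, -0.3463, 0.1982]
tool_rot: [[0.138, 0.989, 0.043], [0.99, -0.138, -0.001], [0.005, 0.043, -0.999]]
ft_force: [-0.3, 0.4, -2.7]
grip_width: 0.0141
gripper_force: 79.5
```

```bash
python3 - <<'E'
from h import *
s=observe();p=np.array(s['position']);R=np.array(s['tool_rot']);print(p,R,s['grip_width'],s['ft_force'],s['wrist_torque'])
im=snap('wrist','w18')
zt=p[2]-.014+.008
P=proj(im,p+R@np.array([.116,0,0])*1+[0,0,-.006]); print('hole expected',P)
d=spotter.cut_out('lid','wrist')[0]; m=d['pixels']; print(d['score'])
for r in range(20,240,30):
    u=np.nonzero(m[r])[0]; print(r,u.min() if len(u) else None,u.max() if len(u) else None)
v=np.nonzero(m[:,320])[0]; print('top row',v.min())
u0,v0=P[0].astype(int); g=im['pixels'][:,:,1]; 
print(g[v0-16:v0+18:2,u0-20:u0+22:2])
E
```

```text
[ 0.4057184  -0.34628744  0.19819154] [[ 1.38146518e-01  9.89468898e-01  4.32069322e-02]
 [ 9.90398288e-01 -1.38241021e-01 -8.07358768e-04]
 [ 5.17411404e-03  4.29036055e-02 -9.99065818e-01]] 0.014144545641953978 [-0.29305272  0.44007683 -2.74244923] [ 0.02156838  0.04690713 -0.031003  ]
hole expected [[318.18483854  -3.46172622]]
0.62
20 138 492
50 143 488
80 146 483
110 151 479
140 155 476
170 159 472
200 164 468
230 168 464
top row 13
[]
```

```bash
python3 - <<'E'
from h import *
s=observe();p=np.array(s['position']);R=np.array(s['tool_rot'])
im=optics.get_image('wrist'); zt=p[2]-.0065
m=spotter.cut_out('lid','wrist')[0]['pixels']
T=lambda u,v,z=zt: np.round(R.T@(atz(im,u,v,z)-p)*1000,1)
for r in range(20,240,30):
    u=np.nonzero(m[r])[0]; a,b=T(u.min()-.5,r),T(u.max()+.5,r); print(r,a,b,round(b[1]-a[1],1),(a[1]+b[1])/2)
for u in (200,320,440): v=np.nonzero(m[:,u])[0].min(); print('far edge',u,v,T(u,v-.5))
g=im['pixels']; print(g[10:70:2,300:344:2,1]); C=cv2.Rodrigues(np.array(im['rvec'],float))[0]; print('cam in tool',R.T@(-C.T@np.array(im['tvec']).ravel()-p))
E
```

```text
20 [106.9 -75.5   4. ] [108.2  75.5  10.3] 151.0 0.0
50 [ 95.4 -75.2   3.9] [96.2 75.1 10.3] 150.3 -0.05000000000000426
80 [ 83.4 -75.4   3.8] [83.7 75.6 10.2] 151.0 0.09999999999999432
110 [ 70.7 -75.5   3.8] [70.5 75.7 10.1] 151.2 0.10000000000000142
140 [ 57.4 -75.2   3.7] [56.6 75.2 10. ] 150.4 0.0
170 [ 43.4 -75.4   3.6] [42.  75.8 10. ] 151.2 0.19999999999999574
200 [ 28.6 -75.6   3.5] [26.5 75.9  9.9] 151.5 0.15000000000000568
230 [ 12.9 -75.7   3.4] [10.2 75.4  9.7] 151.1 -0.14999999999999858
far edge 200 0 [114.7 -49.    5.1]
far edge 320 14 [110.    0.5   7.2]
far edge 440 0 [115.8  51.5   9.4]
[[195 194 194 172 170 228 229 228 227 227 228 229 227 184 161 183 183 183
  195 196 199 204]
 [195 195 197 195 175 174 203 226 227 229 228 221 185 165 184 184 184 180
  178 177 196 206]
 [195 197 195 194 196 183 143 167 177 185 170 167 179 188 185 183 183 181
  180 179 194 195]
 [196 197 198 197 198 197 197 192 187 184 191 190 188 188 186 184 184 180
  180 178 175 182]
 [196 198 197 196 196 194 195 192 194 192 191 192 189 187 186 185 182 182
  179 180 174 180]
 [195 200 196 195 194 1
[... 1664 characters left out ...]
 196 195 196 195 194 193 191 190 190 190 188 186 185 185 178
  177 177 174 177]
 [141 142 143 198 195 198 196 197 194 194 191 190 189 186 185 186 182 181
  178 175 174 175]
 [141 141 141 181 198 197 197 194 193 191 191 192 188 187 186 185 182 181
  178 176 174 178]
 [140 142 140 164 171 181 199 193 195 192 190 190 188 188 186 184 181 180
  179 176 175 176]
 [141 141 135 120 113 123 198 195 192 193 191 191 186 189 185 184 183 181
  177 177 173 177]
 [142 123 117 113 113 117 172 140 196 193 192 192 187 186 186 184 182 178
  180 175 173 176]
 [142 121 114 115 115 114 113 115 189 194 193 190 188 187 186 182 182 178
  178 175 174 176]]
cam in tool [ 7.30827603e-02  2.97069738e-05 -1.41042960e-01]
```

The lid is gripped centred: the near edge of its hole is at 110.8 mm against a nominal 110.5. Moving over the box.

```bash
sed -i 's/BY=12.7/BY=12.9/' h.py; python3 - <<'E'
from h import *
go(*b2w(0,-.0003),.19,102.9)
E
```

```text
shift [38.84 11.79  1.19] turn -20.8 psi 82.1 q6 -46.7
```

>>> move_arm(series="5 1.5 0 -3 -1;10 3 0 -6 -1;15 4.5 0 -9 -1;20 6 0 -12 -1;25 7.5 0.4 -15 -1;30 9 0.8 -18 -1;35 10.5 1 -20 -1;38.8 11.8 1.2 -20.8 -1")

```text
time_s: 56.4
position: [0.5761, 0.0245, 0.1883]
tool_rot: [[-0.224, 0.974, 0.036], [0.975, 0.224, 0.005], [-0.003, 0.036, -0.999]]
ft_force: [0.2, -1.2, -2.4]
grip_width: 0.0144
gripper_force: 79.4
```

>>> move_arm(series="0 0 0 0 -1;0 0 2 0 -1;0 0 4 0 -1;0 0 4 0 -1;0 0 4 0 -1")

```text
time_s: 57.02
position: [0.5778, 0.022, 0.1507]
tool_rot: [[-0.222, 0.974, 0.039], [0.975, 0.222, 0.004], [-0.005, 0.039, -0.999]]
ft_force: [-0.5, 0.0, -1.1]
grip_width: 0.0146
gripper_force: 79.2
```

```bash
python3 - <<'E'
from h import *
s=observe();p=np.array(s['position']);R=np.array(s['tool_rot']);print(p,s['grip_width'])
im=snap('wrist','w19'); g=im['pixels']; zt=p[2]-.0065
T=lambda u,v,z=zt: np.round(R.T@(atz(im,u,v,z)-p)*1000,1)
m=spotter.cut_out('lid','wrist')[0]['pixels']
for r in (80,140,200):
    u=np.nonzero(m[r])[0]; a,b=T(u.min()-.5,r),T(u.max()+.5,r); print(r,u.min(),u.max(),round(b[1]-a[1],1),(a[1]+b[1])/2)
print(g[0:24:1,302:336:2,1])
for n in['pin_left','front_button_grip','back_button_grip']: print(n,[(np.round(r['point'],4).tolist(),round(r['score'],2)) for r in spotter.mark_of(n,'wrist')[:1]])
go(*b2w(0,-.0003),.106,102.9);go(*b2w(0,-.0003),.09,102.9)
E
```

```text
[0.57780405 0.02196689 0.15066773] 0.014561987800399755Traceback (most recent call last):
  File "<stdin>", line 5, in <module>
IndexError: list index out of range
```

```bash
python3 - <<'E'
from h import *
s=observe();p=np.array(s['position']);R=np.array(s['tool_rot'])
im=snap('wrist','w19'); g=im['pixels']
print(g[0:22:1,298:340:2,1])
for n in['pin_left','front_button_grip','back_button_grip']: print(n,[(np.round(r['point'],4).tolist(),round(r['score'],2)) for r in spotter.mark_of(n,'wrist')[:1]])
go(*b2w(0,-.0003),.106,102.9);go(*b2w(0,-.0003),.09,102.9)
E
```

```text
[[224 224 204 144 222 231 231 232 232 233 232 232 231 232 232 194 100 184
  213 210 209]
 [225 225 207 165 227 233 231 231 231 232 232 231 231 231 232 221 104 187
  211 210 209]
 [225 224 210 176 226 232 231 231 231 231 231 231 232 232 232 232 110 188
  212 208 210]
 [225 224 216 174 227 232 232 230 231 231 228 231 231 231 232 233 119 198
  213 209 208]
 [224 225 224 180 228 232 232 229 231 232 227 229 232 231 231 233 129 208
  212 211 207]
 [223 224 226 172 228 233 232 230 231 232 228 231 232 232 232 230 129 213
  210 210 209]
 [225 224 225 178 211 220 221 219 221 221 218 221 225 226 225 219 141 217
  210 212 208]
 [225 224 224 210 184 178 179 178 177 178 178 178 190 191 191 185 178 214
  211 209 208]
 [224 225 225 222 179 163 161 164 165 163 164 163 163 166 164 149 196 215
  210 210 209]
 [224 225 225 225 187 167 163 164 164 162 162 164 165 163 167 151 213 216
  209 208 208]
 [224 224 225 225 203 175 165 163 164 166 165 166 164 164 172 186 216 215
  212 210 209]
 [224 224 225 225 221 185 168 166 165 172 163 164 165 167 177 205 217 214
  210 210 209]
 [226 224 225 224 224 202 167 16
[... 382 characters left out ...]
219 219 215 215
  210 210 206]
 [200 201 202 203 218 219 224 225 222 224 223 222 222 221 219 217 216 214
  212 209 211]
 [202 200 203 199 200 202 220 218 222 222 224 222 221 220 218 217 218 214
  212 211 208]
 [203 203 201 200 199 200 201 202 216 221 222 222 222 219 219 217 217 213
  211 210 208]
 [201 201 200 203 200 202 199 198 201 220 222 221 221 221 218 217 214 216
  212 210 209]
 [200 201 199 199 201 201 200 199 200 223 222 222 222 220 219 218 217 215
  210 210 207]]
pin_left []
front_button_grip [([0.4784, -0.0023, 0.1], 0.7)]
back_button_grip [([0.7166, 0.1739, 0.0009], 0.68)]
shift [ 0.14 -0.36  4.48] turn -0.1 psi 102.8 q6 -22.8
shift [ 0.15 -0.43  6.08] turn -0.1 psi 102.8 q6 -22.8
```

>>> move_arm(series="0.15 -0.36 1.5 0 -1;0.15 -0.36 3 0 -1;0.15 -0.36 4 0 -1;0.15 -0.36 4.5 0 -1;0.15 -0.36 4.5 0 -1")

```text
time_s: 57.95
position: [0.5758, 0.0233, 0.1052]
tool_rot: [[-0.222, 0.974, 0.039], [0.975, 0.222, 0.004], [-0.004, 0.039, -0.999]]
ft_force: [-0.7, 0.8, -0.4]
grip_width: 0.0143
gripper_force: 79.4
```

```bash
python3 - <<'E'
from h import *
s=observe();print(s['position'],s['ft_force'],s['wrist_torque']);go(*b2w(0,-.0003),.090,102.9)
E
```

```text
[0.57579847 0.02328572 0.10516406] [-0.67153266  0.80493768 -0.40601108] [ 0.01556649 -0.00847567  0.04829319]
shift [-0.01 -0.06  1.52] turn -0.1 psi 102.8 q6 -22.9
```

>>> move_arm(series="0 0 0.3 0 -1;0 0 0.5 0 -1;0 0 0.6 0 -1;0 0 0.6 0 -1")

```text
time_s: 58.45
position: [0.576, 0.0233, 0.0994]
tool_rot: [[-0.222, 0.974, 0.04], [0.975, 0.222, 0.004], [-0.005, 0.039, -0.999]]
ft_force: [0.2, -0.0, -2.4]
grip_width: 0.0143
gripper_force: 79.4
```

```bash
python3 - <<'E'
from h import *
s=observe();print(s['position'],s['ft_force'],s['wrist_torque']);go(*b2w(0,-.0003),.090,102.9)
E
```

```text
[0.57596897 0.02333557 0.09937035] [ 0.16634728 -0.00291441 -2.39667524] [-0.03213305  0.05691127 -0.02075459]
shift [-0.02 -0.05  0.94] turn -0.1 psi 102.8 q6 -22.9
```

>>> move_arm(series="0 -0.03 0.2 0 -1;0 -0.03 0.4 0 -1;0 -0.03 0.5 0 -1;0 -0.03 0.5 0 -1")

```text
time_s: 58.95
position: [0.5759, 0.0233, 0.0943]
tool_rot: [[-0.222, 0.974, 0.039], [0.975, 0.222, 0.004], [-0.005, 0.039, -0.999]]
ft_force: [1.0, 0.3, -2.9]
grip_width: 0.0145
gripper_force: 79.4
```

```bash
python3 - <<'E'
from h import *
s=observe();print(s['position'],s['ft_force'],s['wrist_torque']);go(*b2w(0,-.0003),.090,102.9)
E
```

```text
[0.57586888 0.02325946 0.09427045] [ 1.00715549  0.31958754 -2.87147251] [-0.01590376  0.01945106 -0.02778803]
shift [-0.01 -0.02  0.43] turn -0.1 psi 102.8 q6 -22.9
```

>>> move_arm(series="0 0 0.2 0 -1;0 0 0.4 0 -1;0 0 0.5 0 -1;0 0 0.5 0 -1")

```text
time_s: 59.45
position: [0.5765, 0.0231, 0.0903]
tool_rot: [[-0.222, 0.974, 0.041], [0.975, 0.222, 0.004], [-0.005, 0.041, -0.999]]
ft_force: [0.4, -1.1, 7.1]
grip_width: 0.0144
gripper_force: 81.3
```

```bash
python3 - <<'E'
from h import *
s=observe();print(s['position'],s['ft_force'],s['wrist_torque']);go(*b2w(0,-.0003),.089,102.9)
E
```

```text
[0.57652332 0.02312264 0.09031994] [ 0.44666411 -1.09017403  7.05123188] [0.23096702 0.72150139 0.02412459]
shift [ 0.01 -0.07  0.13] turn -0.1 psi 102.8 q6 -22.9
```

Contact came at the expected height, with no earlier pin contact. Releasing the lid.

>>> move_arm(series="0 0 0 0 -0.4;0 0 0 0 -0.4;0 0 0 0 -0.2;0 0 0 0 0;0 0 0 0 0;0 0 -2 0 0;0 0 -6 0 0;0 0 -10 0 0")

```text
time_s: 60.45
position: [0.5719, 0.0229, 0.1903]
tool_rot: [[-0.222, 0.974, 0.039], [0.975, 0.222, 0.004], [-0.004, 0.039, -0.999]]
ft_force: [0.2, -0.6, 0.3]
grip_width: 0.0429
gripper_force: 0.0
```

>>> move_arm(series="-3 -2 -5 0 0;-6 -4 -10 0 0;-9 -5 -13 0 0;-9 -5 -13 0 0;-9 -5 -13 0 0")

```text
time_s: 61.08
position: [0.538, -0.076, 0.3165]
tool_rot: [[-0.222, 0.974, 0.038], [0.975, 0.222, 0.005], [-0.003, 0.038, -0.999]]
ft_force: [-0.3, 0.6, -0.2]
grip_width: 0.0427
gripper_force: 0.0
```

```bash
python3 - <<'E'
from h import *
print(observe()['position'])
for c in('wrist','scene','top'):
    im=snap(c,'L_'+c)
    for n in ('lid','ware_box','pin_left','pin_right','front_button_grip','back_button_grip'): print(c,n,[(np.round(r['point'],4).tolist(),round(r['score'],2)) for r in spotter.mark_of(n,c)[:1]])
    for d in spotter.cut_out('lid',c)[:1]:
        print(d['score'],[ (z,fit(im,d['pixels'],'lid',*BOX,(np.radians(12.9),),z=z)) for z in (.074,.080)])
go(*b2w(-.097,0),.15,102.9)
E
```

```text
[ 0.53803064 -0.07597871  0.31646536]
wrist lid [([0.5748, 0.0205, 0.0735], 0.97)]
wrist ware_box [([0.5998, -0.0869, 0.0759], 0.32)]
wrist pin_left []
wrist pin_right [([0.604, -0.0897, 0.0737], 0.65)]
wrist front_button_grip [([0.4787, 0.0003, 0.1004], 0.94)]
wrist back_button_grip [([0.6696, 0.0466, 0.1026], 0.81)]
0.61 [(0.074, (np.float64(0.0152), np.float64(0.5757), np.float64(0.0238), np.float64(12.9176))), (0.08, (np.float64(0.0307), np.float64(0.5742), np.float64(0.025), np.float64(13.1418)))]
scene lid [([0.5767, 0.0177, 0.0725], 0.59)]
scene ware_box [([0.5723, 0.0258, 0.0025], 0.75)]
scene pin_left []
scene pin_right [([0.6015, -0.0899, 0.0744], 0.85)]
scene front_button_grip [([0.4781, -0.0018, 0.1006], 0.49)]
scene back_button_grip [([0.6703, 0.0449, 0.1003], 0.72)]
0.64 [(0.074, (np.float64(0.0559), np.float64(0.5756), np.float64(0.0243), np.float64(12.622))), (0.08, (np.float64(0.0667), np.float64(0.5838), np.float64(0.0217), np.float64(12.8235)))]
top lid [([0.5749, 0.0202, 0.0748], 0.56)]
top ware_box []
top pin_left []
top pin_right []
top front_button_grip []
top back_button_grip [([0.6679, 0.0488, 0.0982], 0.65)]
0.89 [(0.074, (np.float64(0.3741), np.float64(0.5767), np.float64(0.0289), np.float64(14.1462))), (0.08, (np.float64(0.3785), np.float64(0.5757), np.float64(0.0287), np.float64(14.5857)))]
shift [ 8.98 -4.48 16.56] turn -0.1 psi 102.8 q6 -33.8
```

The lid is flush: its silhouette fits at z = 0.074, centred to under 1 mm. Now I'll turn the front button in.

>>> move_arm(series="5 -2.5 3 -1 0;9 -4.5 8 -2 0;9 -4.5 13 -2 0;9 -4.6 17 -2 0;9 -4.7 20 -2 0;9 -4.7 22 -2 0;9 -4.7 22 -2 0;9 -4.7 22 -2 0")

```text
time_s: 63.28
position: [0.4817, 0.0016, 0.0964]
tool_rot: [[-0.256, 0.966, 0.041], [0.967, 0.256, 0.004], [-0.007, 0.041, -0.999]]
ft_force: [0.1, 0.0, 0.1]
grip_width: 0.0424
gripper_force: 0.0
```

>>> move_arm(series="0 0 0 0 -1;0 0 0 0 -1;0 0 0 0 -1;0 0 0 0 -1", force=40)

```text
time_s: 63.78
position: [0.482, 0.0017, 0.0964]
tool_rot: [[-0.256, 0.966, 0.042], [0.967, 0.256, 0.004], [-0.007, 0.042, -0.999]]
ft_force: [2.3, 1.5, 6.0]
grip_width: 0.009
gripper_force: 43.3
```

```bash
python3 - <<'E'
from h import *
s=observe();print(s['ft_force'],s['wrist_torque']);go(*b2w(-.097,0),.094,12.9)
E
```

```text
[2.25810607 1.4626285  5.99954028] [ 0.25612112 -0.04073444  0.05934176]
shift [ 0.03 -0.08  0.23] turn 91.9 psi 104.8 q6 -29.7
```

>>> move_arm(series="0 0 0 9 -1;0 0 0 18 -1;0 0 0 27 -1;0 0 0 36 -1;0 0 0 45 -1;0 0 0 54 -1;0 0 0 63 -1;0 0 0 72 -1")

```text
time_s: 64.78
position: [0.4817, 0.0018, 0.0963]
tool_rot: [[0.842, 0.538, 0.041], [0.538, -0.843, 0.004], [0.037, 0.019, -0.999]]
ft_force: [1.3, 2.6, 6.9]
grip_width: 0.0092
gripper_force: 42.0
```

>>> move_arm(series="0 0 0 9 -1;0 0 0 18 -1;0 0 0 21 -1;0 0 0 21 -1;0 0 0 21 0;0 0 0 21 0;0 0 0 21 0;0 0 -5 21 0")

```text
time_s: 65.78
position: [0.4777, 0.0017, 0.1436]
tool_rot: [[0.978, 0.205, 0.032], [0.205, -0.979, 0.006], [0.033, 0.001, -0.999]]
ft_force: [0.1, -0.2, 0.4]
grip_width: 0.0428
gripper_force: 0.0
```

>>> move_arm(series="0 0 -5 0 0;0 0 -10 0 0;5 0 -10 -10 0;10 0 -10 -20 0;15 0 -10 -30 0;19.5 0 -10 -40 0;19.5 0 -10 -50 0;19.5 0 -10 -60 0")

```text
time_s: 66.78
position: [0.6662, 0.0412, 0.2521]
tool_rot: [[0.306, 0.951, 0.038], [0.952, -0.306, 0.004], [0.016, 0.035, -0.999]]
ft_force: [-0.2, -1.0, -0.3]
grip_width: 0.0427
gripper_force: 0.0
```

```bash
python3 - <<'E'
from h import *
print(observe()['position']);go(*b2w(.097,0),.19,105);go(*b2w(.097,0),.095,105)
E
```

```text
[0.66619919 0.04115547 0.25208816]
shift [0.4  0.06 6.22] turn -32.8 psi 72.2 q6 11.0
shift [ 0.25 -0.27 15.71] turn -32.8 psi 72.2 q6 11.0
```

>>> move_arm(series="0.3 0 1 -10 0;0.3 0 4 -20 0;0.3 -0.1 7 -30 0;0.3 -0.2 11 -34 0;0.3 -0.3 14 -34 0;0.3 -0.3 15.6 -34 0;0.3 -0.3 15.6 -34 0;0.3 -0.3 15.6 -34 0")

```text
time_s: 67.78
position: [0.6709, 0.0454, 0.0986]
tool_rot: [[-0.273, 0.961, 0.042], [0.962, 0.273, 0.004], [-0.007, 0.041, -0.999]]
ft_force: [1.7, 0.3, 0.1]
grip_width: 0.0426
gripper_force: 0.0
```

>>> move_arm(series="0 0 0 0 -1;0 0 0 0 -1;0 0 0 0 -1;0 0 0 0 -1", force=40)

```text
time_s: 68.28
position: [0.671, 0.0456, 0.0982]
tool_rot: [[-0.273, 0.961, 0.042], [0.962, 0.273, 0.004], [-0.007, 0.042, -0.999]]
ft_force: [3.0, 1.3, 5.9]
grip_width: 0.0089
gripper_force: 42.9
```

```bash
python3 - <<'E'
from h import *
s=observe();print(s['ft_force'],s['wrist_torque']);go(*b2w(.097,0),.094,12.9)
E
```

```text
[3.02474503 1.30262524 5.85577621] [ 0.12872603 -0.24743816 -0.00075745]
shift [-0.03 -0.09  0.42] turn 92.9 psi 105.8 q6 -22.4
```

>>> move_arm(series="0 0 0 9 -1;0 0 0 18 -1;0 0 0 27 -1;0 0 0 36 -1;0 0 0 45 -1;0 0 0 54 -1;0 0 0 63 -1;0 0 0 72 -1")

```text
time_s: 69.28
position: [0.6711, 0.0455, 0.0982]
tool_rot: [[0.833, 0.552, 0.043], [0.553, -0.833, 0.004], [0.038, 0.02, -0.999]]
ft_force: [5.1, 1.4, 5.1]
grip_width: 0.0089
gripper_force: 41.8
```

>>> move_arm(series="0 0 0 9 -1;0 0 0 18 -1;0 0 0 22 -1;0 0 0 22 -1;0 0 0 22 0;0 0 0 22 0;0 0 0 22 0;0 0 -5 22 0")

```text
time_s: 70.28
position: [0.6664, 0.0454, 0.1437]
tool_rot: [[0.978, 0.205, 0.031], [0.205, -0.979, 0.005], [0.031, 0.001, -1.0]]
ft_force: [0.3, -0.2, 0.4]
grip_width: 0.0427
gripper_force: 0.0
```

>>> move_arm(series="0 0 -5 0 0;0 0 -10 0 0;-5 0 -15 0 0;-10 0 -18 0 0;-15 0 -20 0 0;-20 0 -20 0 0;-20 0 -20 0 0;-20 0 -20 0 0")

```text
time_s: 71.28
position: [0.465, 0.0033, 0.3393]
tool_rot: [[0.978, 0.205, 0.04], [0.205, -0.979, 0.004], [0.04, 0.004, -0.999]]
ft_force: [0.6, -0.2, -0.3]
grip_width: 0.0425
gripper_force: 0.0
```

```bash
python3 - <<'E'
from h import *
s=observe();print(s['position'],s['time_s'])
im=snap('wrist','w20')
for n in ('front_button','back_button'):
  for k in spotter.cut_out(n,'wrist')[:1]:
    v,u=np.nonzero(k['pixels']);P=np.array([atz(im,a,b,.095)[:2] for a,b in zip(u,v)]);w,V=np.linalg.eigh(np.cov(P.T));print(n,k['score'],P.mean(0),np.degrees(np.arctan2(V[1,1],V[0,1])))
d=spotter.cut_out('lid','wrist')[0]; print([ (z,fit(im,d['pixels'],'lid',*BOX,(np.radians(12.9),),z=z)) for z in (.074,.080)])
for n in('tape','cutter','brush','turning_tool'): print(n,[(np.round(r['point'],3).tolist(),round(r['score'],2)) for r in spotter.mark_of(n,'wrist')[:1]])
E
```

```text
[0.46503956 0.00331525 0.33925418] 71.275
front_button 0.8 [0.49675135 0.00645298] -167.91590400995398
back_button 0.86 [0.63863203 0.03991856] -168.64365808803925
[(0.074, (np.float64(0.0439), np.float64(0.5757), np.float64(0.0236), np.float64(13.1061))), (0.08, (np.float64(0.0702), np.float64(0.574), np.float64(0.023), np.float64(13.0714)))]
tape [([0.36, 0.254, -0.001], 0.67)]
cutter []
brush []
turning_tool []
```

Both bars are in at heading about 12°, square to the box. The lid is flush and the arm is clear, so I'm handing in.

```bash
python3 -c "
from rig import order; print(order.close_job())"
```

```text
the job is handed in; nothing more can be done
None
```

The job is handed in (no verdict returned): by my last measurements all five pots are upright in the box, the lid is flush over both pins, both turnbuttons are squarely in over it, and I moved no bystanders, though only the tape's position was re-measured at the end.

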